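# Pry the sprung clip off a drive shaft with a hooked pick

## Task

Take the hooked pick from its stand, feel its tip into the eye of the brass clip on the drive shaft until it just touches the machined face, lean back on the clip with a steady 7 N or so for a good second to settle the hook, then pull it slowly out of its groove: no snatching, no hard pressing, no fingers on the clip. Leave the clip lying flat on the drive unit's top face in front of the shaft, fully clear of it, and put the pick back in its stand. Leave the cover plate, bottle and plug gauge alone.

Things in the scene. Friction and masses are not known exactly. Their poses are not given: they have to be found in the camera images.
- drive_unit: fixed blue drive unit, body 150 x 100 mm (feet 150 mm wide), with a flat machined steel top face 36 mm above the worktop. Origin on the vertical shaft's axis at the worktop. In its frame the face reaches from x = -98 to +48 mm and y = -48 to +48 mm; -x is its front, towards the robot
- clip: brass-coloured sprung clip, flat, 4 mm thick, 41 x 37 mm, 32 g. Origin at its underside, on the shaft axis when seated; z up. Its fork grips the neck and opens to its +x; pull it off along its -x. It sits tight until about 10 to 15 N, then gives over 10 mm; damped, it takes far more if pulled fast (6 mm/s is well). Keep below 22 N. Fully clear with its origin 32 mm or more from the shaft axis
- clip_eye (a point): centre of the clip's rectangular eye, at the clip's underside, 20.25 mm from the clip's origin along its -x; 7.5 mm along the clip's x and 12 mm along its y, right through, with the machined face under it. Its bars are 4.5 to 5 mm wide and 4 mm high. 3 N on the pick's tip can tilt the pick in the grip so that its tip stands 4 mm higher: its measured tilt tells
- pick: loose hooked pick, 80 g: orange handle 104 mm long, 14 mm wide, 18 mm high, flat-sided, gripped from above near the origin (handle's centre); x along it to the hook, z up. A 6 mm steel rod, locked in a collet, leaves it along +x and turns down into a tip 4 mm thick that ends 40 mm below the origin, somewhere 127 to 137 mm ahead of it (each time different). Pushed at the tip it tilts in the grip
- pick_stand: fixed grey stand, base 160 x 64 mm, with two forks open to the top; the pick lies level in them, its x along the stand's x. Origin at the worktop, 60 mm under the place of the pick's origin. Rear fork (44 mm behind, 16 mm wide) holds the handle's end, front fork (80 mm ahead, 8 mm wide) the rod; prongs rise 14 mm above the fork floors and flare outward
- plug_gauge: loose plug gauge, a rod 94 mm long and 18 mm thick lying down, to be left alone; origin under its centre
- shaft_foot (a point): where the shaft's axis meets the machined face. The steel shaft stub has a groove (neck) of 22 mm diameter, from the face to 5.8 mm above it, under a head of 28 mm diameter whose top is 19 mm above the face
- cover_plate: loose grey cast cover plate 64 x 96 x 12 mm, lying flat, to be left alone; origin under its centre
- thread_locker: loose red bottle with a white nozzle, 24 x 40 mm, 94 mm high, standing, to be left alone; origin under its centre
Mind the look-alikes: they are no part of the job. There is more than one size of the pick; the one meant has the size given above.

How it is judged:
By the outcome, as a careful person would: the job done as asked, in the order asked, and still so for the second after the job is handed in, with the robot touching nothing.
It also fails if it takes over 72 s, if anything falls off the work surface, if the arm or the gripper's body presses on something with over 40 N, if the wrist force passes 120 N, or if a joint passes its speed limit or range.

## Robot

A 6-joint arm with a two-finger parallel gripper is mounted at the origin on a cart in front of the work surface, level with it; the furniture and walls round the work are solid. World frame = base frame: x ahead of the robot, y to its left, z up, the work surface at z = 0. Lengths are in m, angles in rad, forces in N, time in s.
With the tool pointing down it reaches from about 0.375 to 0.975 m from the base axis. Payload 3.8 kg.
Tool frame: the origin (TCP) lies between the finger pads; the fingertips stand 11 mm ahead of it and the grasp point (between the pads) lies 8 mm behind it; z points along the fingers, y is the direction in which the jaws open and shut (so a half turn about z gives the same grasp; the last joint's range is limited). The gripper opens to 88 mm and grips with 3 to 60 N. Pads are 18 mm wide; open, the fingers measure 123 mm over their backs; the gripper's body (75 mm by 187 mm) begins 45 mm behind the grasp point.
Start: joints at [-1.276, 0.264, 1.604, -0, 1.274, -0.037], TCP at [0.22, -0.638, 0.224] pointing down, gripper open.
Joint ranges: [-2.63, 2.63], [-0.94, 2.18], [0.31, 2.57], [-1.31, 4.45], [0, 2.66], [-2.55, 2.55]. Speed limits (rad/s): [2.57, 2.57, 3.14, 3.14, 3.14, 3.14].

## Interface

Orientations are given as [roll, pitch, yaw] about the fixed x, y, z axes, in that order (R = Rz(yaw) Ry(pitch) Rx(roll)).
In Python, from station import manip gives the robot as it stands.
- The arm moves only by the shell command python3 -m crank 'ROWS' [FORCE]. ROWS is JSON, a list of rows, each a list of 3 entries, a list of its own where there are three numbers: the turn, a rotation vector about the world's x, y, z in degrees, then the shift along the world's x, y, z in cm, then the opening, from -1 (shut) to 1 (fully open), so that 0 is half open. A call has 1 to 12 rows; each row shifts and turns the commanded pose from where the row before left it; what a row does not reach is not made up. A row lasts 1/12 s, in which the tool goes at most 41.7 mm and 7.16 degrees, less where a joint would pass 70% of its speed; a pose out of reach is approached as far as the arm can. A call is refused whole if a number of a shift passes 4.17 or a number of a turn 7.16, either way. A call with a gripper value outside its range is refused whole. The fingers move at their own pace and stop on an object; FORCE is the grip in N (left out, the last holds). Time passes only in rows, so rows that do not move let the fingers close. It gives the time, the measured TCP pose, the force and the opening at its end, in the units of the state.
- manip.state(): the state, without advancing time (a new reading comes with each control period).
- manip.read_camera(name): name is "scene" or "top"; returns the picture (420x560x3 uint8, blue, green, red); there is no depth.
- manip.get_calibration(name): a dict with "fov_y" (degrees; the focal length in pixels is half the picture's height over the tangent of half this angle, whatever the lens; pixels are square), "cx", "cy" (the principal point, pixels), "D" ([k1, k2, p1, p2, k3] as OpenCV has them; the pictures are not rectified), "extrinsics" (4x4, takes a point from world to camera coordinates). Camera axes: x right, y down, z forward; pixel columns grow to the right and rows downward; lengths in m; the calibration is good to about 2 mm. A picture is of the moment at which its call begins. get_calibration takes no time and is no camera call.
- manip.finish_job(): hands the job in, once; it reports no verdict.
The state is a dict: "clock": time; "q": joint angles; "joint_velocities": joint speeds; "joint_torque": joint torques, N m; "tcp_pos": TCP position; "eef_rot": TCP orientation; "contact_force": force on the tool from outside, world axes, zero at the start; "moment": the same for the moment, N m; "gripper_width": opening from 0.0 (shut) to 1.0 (fully open).
Only numpy, scipy, OpenCV 4.12 (cv2) and the standard library are available. Lean on these libraries where they do the work, as an engineer would, in place of code of your own. Each camera call takes 0.05 s, during which the arm holds its last target.

## Working session

There is one attempt and no reset: what is moved stays moved. The work goes in short steps, Python scripts to look and compute and a shell command to move; the robot and the scene stay as the last step left them, time stands still between calls to the robot, and variables do not carry over. Pictures are saved under pics/ and viewed, and the job is handed in when it is done.

```bash
ls -la; mkdir -p pics
python3 - <<'E'
from station import manip
import cv2,json
print(manip.state())
for n in("scene","top"):
    im=manip.read_camera(n);cv2.imwrite(f"pics/{n}0.png",im)
    print(n,manip.get_calibration(n))
E
```

```text
total 12
drwxr-xr-x  3 agent agent 4096 Dec  6 15:00 .
drwxr-xr-x 23 root  root  4096 Dec  6 15:00 ..
drwxr-xr-x  2 agent agent 4096 Dec  6 15:00 pics
{'clock': 0.0, 'q': array([-1.27590972e+00,  2.64738725e-01,  1.60537703e+00,  1.02216239e-05,
        1.27372140e+00, -3.69005667e-02]), 'joint_velocities': array([ 0.00146907, -0.00237564,  0.00016497,  0.00123172, -0.00168117,
       -0.00232261]), 'joint_torque': array([ 1.67662500e-03, -5.02105379e+01, -3.56874740e+01,  7.28364615e-02,
        2.93158705e-02, -1.72904652e-04]), 'tcp_pos': array([ 0.21965131, -0.6374626 ,  0.22269615]), 'eef_rot': array([-3.13935003e+00, -9.25652704e-05,  3.31784065e-01]), 'contact_force': array([-0.96192092,  0.78742315, -0.16720314]), 'moment': array([ 6.22117154e-03, -3.71531723e-02,  6.01310586e-05]), 'gripper_width': 1.0052816073492021}
scene {'fov_y': 44.96261526800306, 'cx': 284.93293182929773, 'cy': 207.44300498428262, 'D': array([-0.0394703,  0.       ,  0.       ,  0.       ,  0.       ]), 'extrinsics': array([[-0.88361255, -0.46788984,  0.01754871,  0.48480831],
       [-0.23163748,  0.40426233, -0.88482543,  0.19559561],
       [ 0.40690655, -0.7859078 , -0.46559209,  0.90204344],
       [ 0.        ,  0.        ,  0.        ,  1.        ]])}
top {'fov_y': 55.8532684883047, 'cx': 277.4063138867241, 'cy': 219.26393148583458, 'D': array([-0.00320059,  0.        ,  0.        ,  0.        ,  0.        ]), 'extrinsics': array([[ 9.58307385e-03, -9.99952946e-01, -1.50705308e-03,
         4.47020546e-04],
       [-9.98092460e-01, -9.47330066e-03, -6.10057206e-02,
         5.30774074e-01],
       [ 6.09885732e-02,  2.08880065e-03, -9.98136279e-01,
         9.13037864e-01],
       [ 0.00000000e+00,  0.00000000e+00,  0.00000000e+00,
         1.00000000e+00]])}
```

View pics/scene0.png

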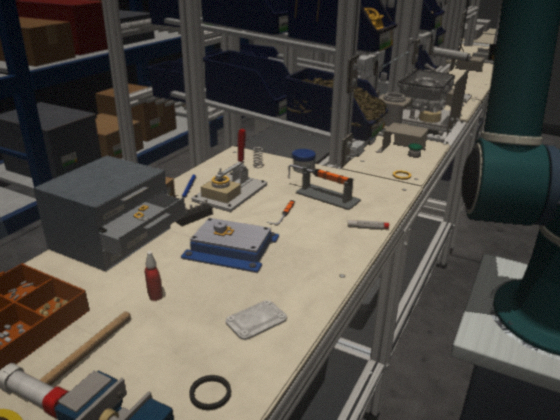

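View pics/top0.png

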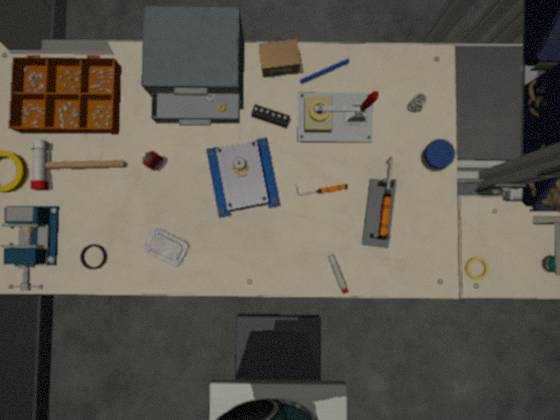

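The scene view shows the drive unit around (230,240) and the stand with the orange pick around (330,185). In the top view the shaft is at about (240,165), the stand around (380,212), and a small decoy pick at (322,189). I'll zoom in next.

```bash
cat > h.py <<'E'
from station import manip
import cv2,numpy as np
def K(n):
    c=manip.get_calibration(n);f=210/np.tan(np.radians(c["fov_y"]/2))
    return np.array([[f,0,c["cx"]],[0,f,c["cy"]],[0,0,1]]),c["D"],c["extrinsics"]
def proj(n,P):
    k,D,E=K(n);r,_=cv2.Rodrigues(E[:3,:3])
    return cv2.projectPoints(np.atleast_2d(np.array(P,float)),r,E[:3,3],k,D)[0].reshape(-1,2)
def unproj(n,uv,z):
    k,D,E=K(n);u=cv2.undistortPoints(np.atleast_2d(np.array(uv,float)).reshape(-1,1,2),k,D).reshape(-1,2)
    R=E[:3,:3];c=-R.T@E[:3,3];o=[]
    for a in u:
        d=R.T@np.array([a[0],a[1],1]);o.append(c+d*(z-c[2])/d[2])
    return np.array(o)
def crop(im,x0,y0,w,h,s,fn):
    cv2.imwrite(fn,cv2.resize(im[y0:y0+h,x0:x0+w],None,fx=s,fy=s,interpolation=cv2.INTER_CUBIC))
E
python3 - <<'E'
from h import *
t=cv2.imread("pics/top0.png");s=cv2.imread("pics/scene0.png")
crop(t,200,130,90,90,6,"pics/t_unit.png")
crop(t,350,145,60,110,5,"pics/t_stand.png")
crop(s,175,205,110,70,7,"pics/s_unit.png")
crop(s,275,140,95,75,7,"pics/s_stand.png")
E
```

```text
(no output)
```

View pics/t_unit.png

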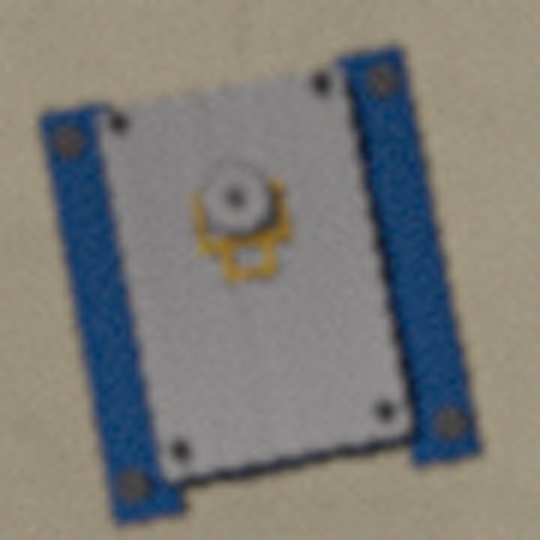

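View pics/t_stand.png

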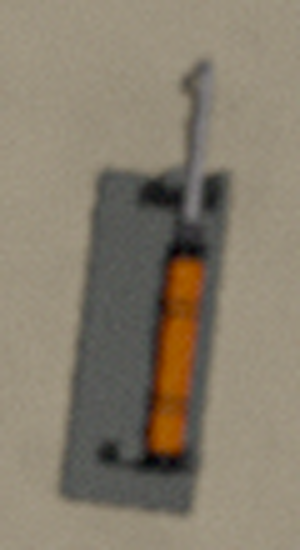

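View pics/s_unit.png

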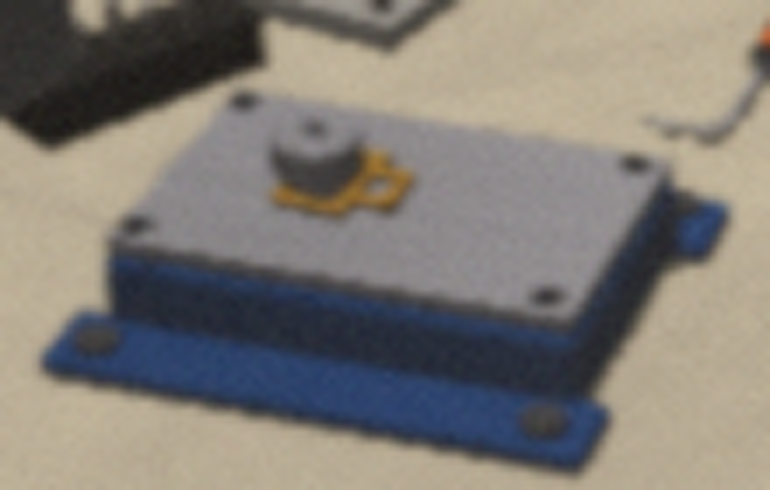

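View pics/s_stand.png

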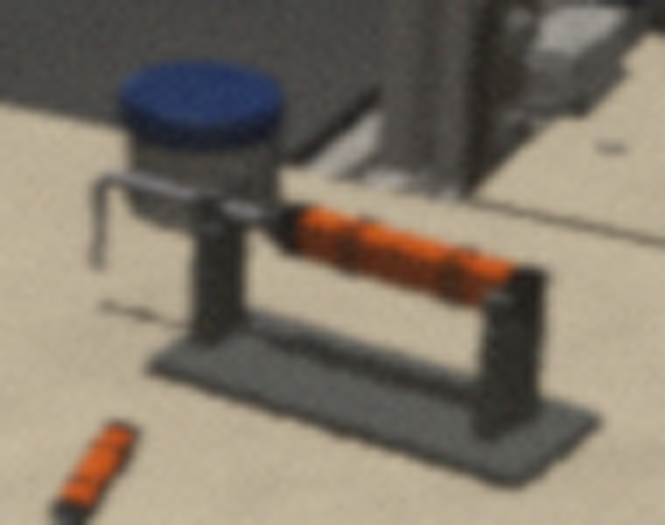

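The top crop shows the face corners at crop pixels (103,108), (345,72), (410,440) and (165,480), the shaft top at (237,198) and the eye at (251,257). The pick has its hook up the image, towards +x. Next I'll fit the poses.

```bash
cat > fit.py <<'E'
from h import *
from scipy.optimize import least_squares
def fit(pts, obs, x0):
    # obs {cam:(idx,uv)}; pose x,y,yaw
    def P(p):
        c,s=np.cos(p[2]),np.sin(p[2]);return np.c_[p[0]+c*pts[:,0]-s*pts[:,1],p[1]+s*pts[:,0]+c*pts[:,1],pts[:,2]]
    def r(p):
        w=P(p);return np.concatenate([(proj(n,w[i])-uv).ravel() for n,(i,uv) in obs.items()])
    o=least_squares(r,x0);return o.x,o.fun.reshape(-1,2).round(2)
E
python3 - <<'E'
from fit import *
f=np.array([[48,48,36],[48,-48,36],[-98,-48,36],[-98,48,36],[0,0,55],[-20.25,0,40]])/1e3
t=np.array([[103,108],[345,72],[412,440],[163,482],[237,198],[251,257]])/6+[200,130]-.42
s=np.array([[108,242],[238,92],[672,165],[578,327],[317,130],[381,186]])/7+[175,205]-.43
I=np.arange(6)
x0=[.53,.08,0.15]
for ob in({"top":(I,t)},{"scene":(I,s)},{"top":(I,t),"scene":(I,s)}):
    p,r=fit(f,ob,x0);print(p,r.tolist())
# stand: base corners top + pick axis
print("pick pts, top")
tt=np.array([[104,172],[228,178],[190,515],[60,498]])/5+[350,145]-.4
print(unproj("top",tt,0.004))
h=np.array([[185,258],[168,455],[190,215],[204,68],[188,82]])/5+[350,145]-.4
print(unproj("top",h,0.063))
ss=np.array([[598,420],[515,485],[150,368]])/7+[275,140]-.43
print(unproj("scene",ss,0.006))
hs=np.array([[515,268],[298,225],[102,180]])/7+[275,140]-.43
print(unproj("scene",hs,0.065))
hs=np.array([[98,265]])/7+[275,140]-.43
print(unproj("scene",hs,0.02))
E
```

```text
[0.65552638 0.09263732 0.17935645] [[-0.23, 0.32], [0.21, -0.58], [-0.44, -0.28], [-0.1, -0.25], [0.41, 0.36], [0.14, 0.42]]
[0.65381226 0.09596344 0.20775161] [[-0.24, 0.02], [-0.07, 0.04], [0.56, -0.36], [-0.39, -0.52], [0.04, 0.59], [0.13, 0.23]]
[0.6551694  0.09355733 0.19045483] [[-0.81, 0.73], [-0.46, -0.62], [-0.41, -0.43], [0.01, 0.05], [-0.0, 0.51], [-0.16, 0.55], [-0.24, -0.94], [0.56, -0.68], [0.68, -0.56], [-1.03, -0.9], [0.16, -0.06], [0.16, -0.35]]
pick pts, top
[[ 0.63004415 -0.21587054  0.004     ]
 [ 0.62771568 -0.27514056  0.004     ]
 [ 0.46680924 -0.25578171  0.004     ]
 [ 0.47425401 -0.19430204  0.004     ]]
[[ 0.58183927 -0.23810809  0.063     ]
 [ 0.4937646  -0.22991847  0.063     ]
 [ 0.60121301 -0.24048815  0.063     ]
 [ 0.66782914 -0.2472883   0.063     ]
 [ 0.66139508 -0.24004562  0.063     ]]
[[ 0.46681089 -0.25268982  0.006     ]
 [ 0.4743952  -0.19032094  0.006     ]
 [ 0.62726386 -0.20969665  0.006     ]]
[[ 0.49812433 -0.23825554  0.065     ]
 [ 0.58092399 -0.23379452  0.065     ]
 [ 0.66186058 -0.23483413  0.065     ]]
[[ 0.67276451 -0.25454627  0.02      ]]
```

```bash
python3 -m crank '[[[0,0,-2.1],[2.3,3.0,0],0],[[0,0,-2.1],[2.3,3.0,0],0],[[0,0,-2.1],[2.3,3.0,0],0],[[0,0,-2.1],[2.3,3.0,0],0],[[0,0,-2.1],[2.3,3.0,0],0],[[0,0,-2.1],[2.3,3.0,0],0],[[0,0,-2.1],[2.3,3.0,0],0],[[0,0,-2.1],[2.3,3.0,0],0],[[0,0,-2.1],[2.3,3.0,0],0],[[0,0,-2.1],[2.3,3.0,0],0],[[0,0,-2.1],[2.3,3.0,0],0],[[0,0,-2.1],[2.3,3.0,0],0]]' 50
```

```text
clock: 1.1
tcp_pos: [0.4964, -0.2763, 0.2236]
eef_rot: [-3.141, 0.001, -0.11]
contact_force: [0.2, -0.5, 0.3]
gripper_width: 0.497
```

```bash
python3 -m crank '[[[0,0,0],[1.2,1.43,-1],0],[[0,0,0],[1.2,1.43,-1],0],[[0,0,0],[1.2,1.43,-1],0],[[0,0,0],[0,0,-2.5],0],[[0,0,0],[0,0,-2.5],-0.2]]'
python3 - <<'E'
from h import *
t=manip.read_camera("top");s=manip.read_camera("scene")
crop(s,255,120,120,100,6,"pics/s1.png");crop(t,340,130,80,120,5,"pics/t1.png")
print(manip.state()["tcp_pos"])
E
```

```text
clock: 1.52
tcp_pos: [0.5334, -0.2344, 0.1441]
eef_rot: [3.141, -0.002, -0.106]
contact_force: [0.2, 0.3, -1.0]
gripper_width: 0.447
[ 0.52833265 -0.23301884  0.13882075]
```

View pics/s1.png

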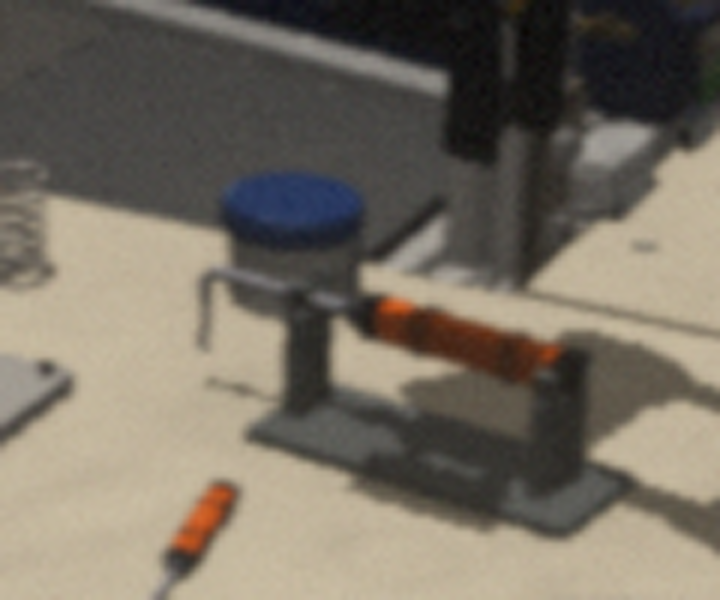

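View pics/t1.png

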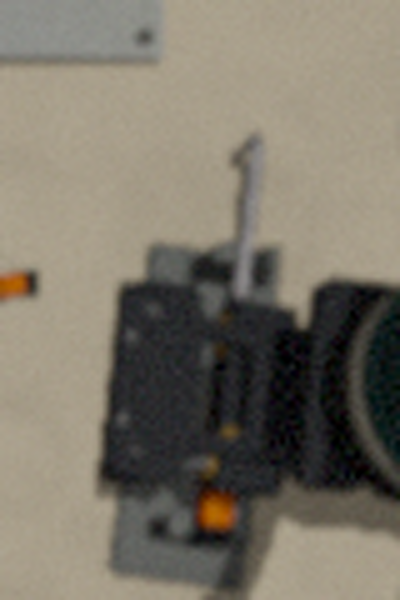

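The gripper is centred over the handle and the stand is undisturbed. I'll go down and close.

```bash
python3 -m crank '[[[0,0,0],[0,0,-2.5],-0.2],[[0,0,0],[0,0,-2.5],-0.2],[[0,0,0],[0,0,-2.5],-0.2],[[0,0,0],[0,0,-1.2],-0.3],[[0,0,0],[0,0,-0.4],-0.5],[[0,0,0],[0,0,0],-0.5],[[0,0,0],[0,0,0],-0.5]]' 15;  python3 -m crank '[[[0,0,0],[0,0,0],-1],[[0,0,0],[0,0,0],-1],[[0,0,0],[0,0,0],-1],[[0,0,0],[0,0,0],-1],[[0,0,0],[0,0,0],-1],[[0,0,0],[0,0,0],-1]]' 15
```

```text
clock: 2.2
tcp_pos: [0.5328, -0.2359, 0.0544]
eef_rot: [3.141, -0.002, -0.108]
contact_force: [0.1, -0.9, 0.8]
gripper_width: 0.249
clock: 2.7
tcp_pos: [0.5333, -0.2348, 0.0556]
eef_rot: [-3.141, -0.003, -0.108]
contact_force: [-1.1, 4.8, 8.7]
gripper_width: 0.009
```

Run:
```python
from h import *
t=manip.read_camera("top");s=manip.read_camera("scene")
crop(s,255,100,130,110,6,"pics/s2.png");crop(t,340,130,80,120,5,"pics/t2.png")
print(manip.state())
```

```text
{'clock': 2.8, 'q': array([-0.45840964,  0.24985986,  1.95668758,  0.00203386,  0.93277929,
        1.21950153]), 'joint_velocities': array([ 3.19414681e-04, -9.45402918e-05, -8.21290617e-04,  4.79128348e-04,
       -8.81117347e-05, -4.78797848e-04]), 'joint_torque': array([-2.12865159e+00, -3.92152333e+01, -2.82795203e+01, -9.38569643e-01,
       -1.22263536e+00,  1.29751171e-02]), 'tcp_pos': array([ 0.53332627, -0.23476687,  0.05560242]), 'eef_rot': array([-3.14083550e+00, -2.68975614e-03, -1.08325378e-01]), 'contact_force': array([-0.76049604,  4.00017479,  9.43443076]), 'moment': array([0.83820708, 0.21791467, 0.03802813]), 'gripper_width': 0.0063089859138472995}
```

View pics/s2.png

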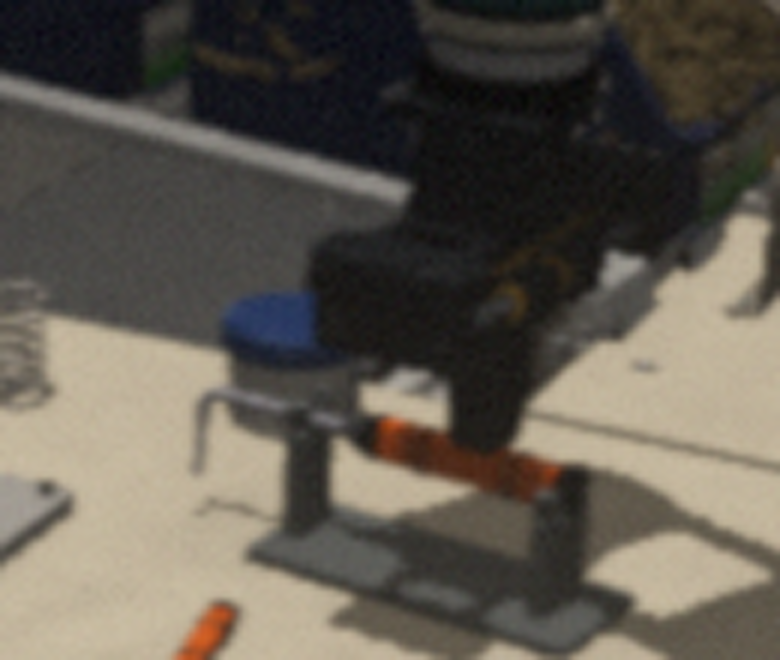

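View pics/t2.png

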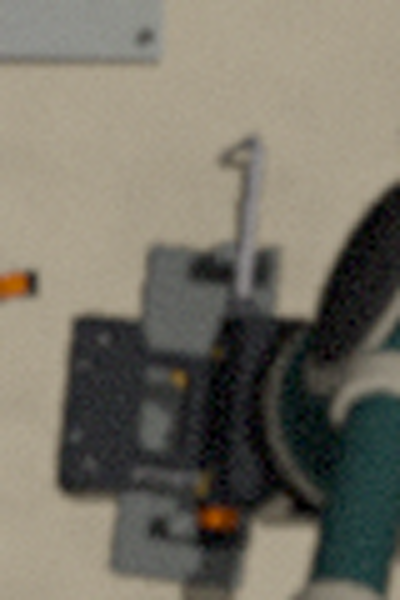

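Run:
```python
from h import *
for P in([.5333,-.2348,.0446],[.5333,-.2348,.0636],[.532,-.233,.069],[.532,-.233,.051]):
    print(P,((proj("scene",[P])-[255,100])*6+2.5).round(),((proj("top",[P])-[340,130])*5+2).round())
```

```text
[0.5333, -0.2348, 0.0446] [[477. 499.]] [[217. 444.]]
[0.5333, -0.2348, 0.0636] [[480. 458.]] [[229. 441.]]
[0.532, -0.233, 0.069] [[482. 448.]] [[228. 443.]]
[0.532, -0.233, 0.051] [[479. 488.]] [[217. 446.]]
```

Run:
```python
from h import *
s=cv2.imread("pics/s2.png")
c=s[220:560,280:620].astype(float);c=255*(c/255)**.5
cv2.imwrite("pics/s2b.png",cv2.resize(c.astype(np.uint8),None,fx=1.7,fy=1.7))
```

```text
(no output)
```

View pics/s2b.png

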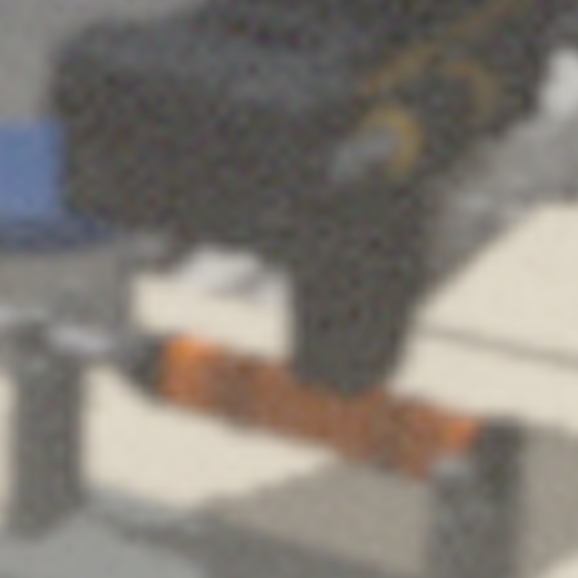

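Run:
```python
from h import *
for y in(-.2334+.0195,-.2334-.0195,-.2334+.037,-.2334-.037):
  for z in(.1328,.142,.1568): print(y,z,((proj("scene",[[.532,y,z]])-[255,120])*6+2.5).round())
s=cv2.imread("pics/s1.png").astype(float)
c=255*(s[0:330,340:700]/255)**.5
cv2.imwrite("pics/s1b.png",cv2.resize(c.astype(np.uint8),None,fx=1.7,fy=1.7))
```

```text
-0.2139 0.1328 [[473. 200.]]
-0.2139 0.142 [[474. 179.]]
-0.2139 0.1568 [[477. 144.]]
-0.2529 0.1328 [[510. 170.]]
-0.2529 0.142 [[512. 149.]]
-0.2529 0.1568 [[514. 115.]]
-0.1964 0.1328 [[456. 214.]]
-0.1964 0.142 [[457. 193.]]
-0.1964 0.1568 [[459. 158.]]
-0.2704 0.1328 [[526. 157.]]
-0.2704 0.142 [[528. 136.]]
-0.2704 0.1568 [[530. 102.]]
```

View pics/s1b.png

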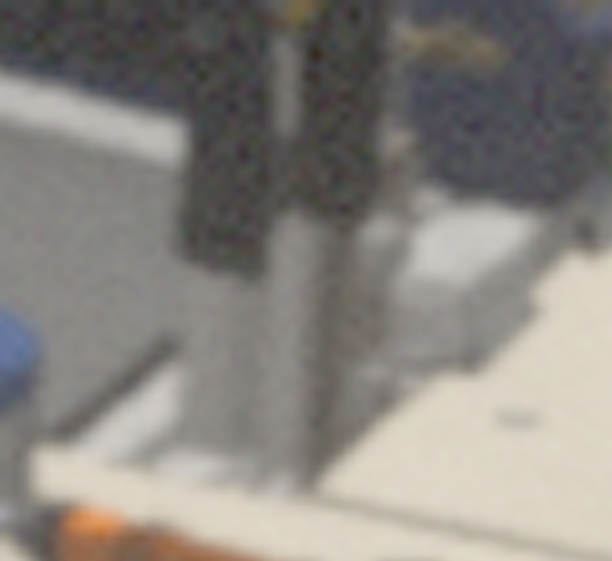

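Run:
```python
from h import *
from scipy.spatial.transform import Rotation as R
st=manip.state();M=R.from_euler("xyz",st["eef_rot"]).as_matrix();p=st["tcp_pos"];print(p,st["eef_rot"])
for z in(-53,-90,-130):
  for y in(-93.5,93.5):
    for x in(-37.5,37.5):
      w=p+M@(np.array([x,y,z])/1e3)
      print(z,y,x,((proj("top",[w])-[340,130])*5+2).round(),((proj("scene",[w])-[255,100])*6+2.5).round())
t=manip.read_camera("top");s=manip.read_camera("scene")
g=lambda a:(255*(a/255.)**.5).astype(np.uint8)
crop(g(t),300,120,160,140,5,"pics/t3.png");crop(g(s),260,80,130,100,6,"pics/s3.png")
```

```text
[ 0.53332627 -0.23476687  0.05560242] [-3.14083550e+00 -2.68975614e-03 -1.08325378e-01]
-53 -93.5 -37.5 [[ 28. 497.]] [[454. 456.]]
-53 -93.5 37.5 [[ 47. 321.]] [[288. 409.]]
-53 93.5 -37.5 [[469. 549.]] [[669. 312.]]
-53 93.5 37.5 [[486. 373.]] [[515. 274.]]
-90 -93.5 -37.5 [[ 44. 494.]] [[460. 366.]]
-90 -93.5 37.5 [[ 63. 310.]] [[292. 321.]]
-90 93.5 -37.5 [[505. 548.]] [[677. 230.]]
-90 93.5 37.5 [[523. 364.]] [[521. 194.]]
-130 -93.5 -37.5 [[ 62. 490.]] [[466. 266.]]
-130 -93.5 37.5 [[ 83. 297.]] [[296. 224.]]
-130 93.5 -37.5 [[548. 547.]] [[686. 140.]]
-130 93.5 37.5 [[566. 353.]] [[528. 105.]]
```

View pics/t3.png

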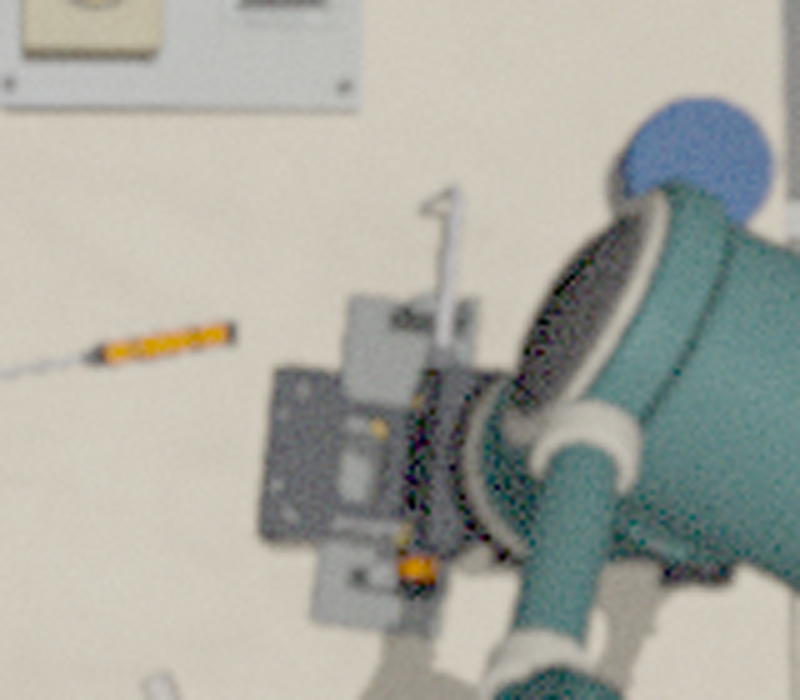

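View pics/s3.png

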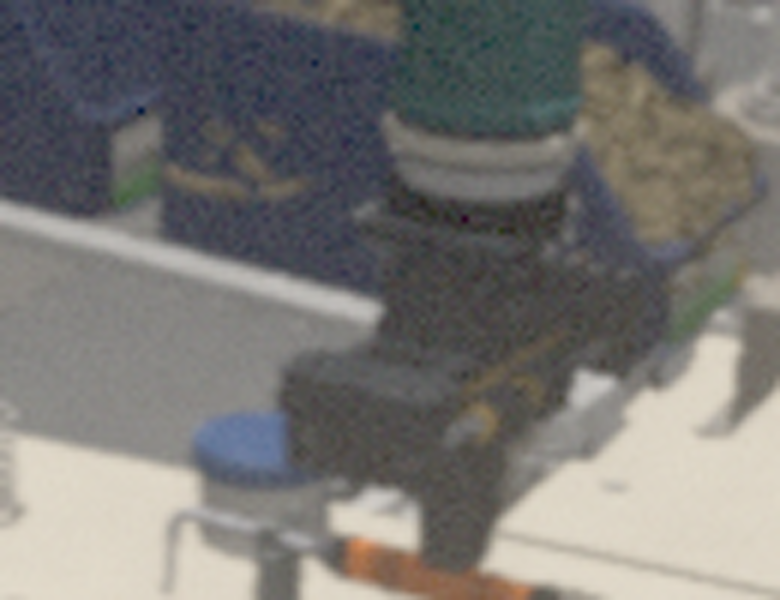

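```bash
python3 - <<'E'
from h import *
uv=(np.array([[487,447]])-2.5)/6+[255,100]
for z in(.045,.06,.067,.07): print(z,unproj("scene",uv,z))
for n in("scene","top"):
    k,D,E=K(n);print(n,-E[:3,:3].T@E[:3,3])
E
python3 -m crank '[[[0,0,0],[0,0,1.5],-0.6],[[0,0,0],[0,0,1.5],0],[[0,0,0],[0,0,1],0.2],[[0,0,0],[0,0,0],0.2],[[0,0,0],[0,0,0],0.2]]'
python3 - <<'E'
from h import *
t=manip.read_camera("top");s=manip.read_camera("scene")
g=lambda a:(255*(a/255.)**.5).astype(np.uint8)
crop(g(t),300,120,160,140,5,"pics/t4.png");crop(g(s),270,100,110,90,7,"pics/s4.png")
print(manip.state())
E
```

```text
0.045 [[ 0.55038268 -0.28640022  0.045     ]]
0.06 [[ 0.53804616 -0.25462097  0.06      ]]
0.067 [[ 0.53228912 -0.23979065  0.067     ]]
0.07 [[ 0.52982182 -0.2334348   0.07      ]]
scene [0.10664259 0.85668792 0.5845445 ]
top [0.47407244 0.00356803 0.94371714]
clock: 3.32
tcp_pos: [0.5327, -0.2357, 0.0941]
eef_rot: [3.141, -0.002, -0.108]
contact_force: [-0.2, -0.7, -0.8]
gripper_width: 0.362
{'clock': 3.4167, 'q': array([-4.59365911e-01,  2.04988808e-01,  1.93352704e+00, -1.63570556e-05,
        1.00388611e+00,  1.21951352e+00]), 'joint_velocities': array([-0.0009585 ,  0.0096773 ,  0.00979761, -0.00013396,  0.00032687,
        0.00047087]), 'joint_torque': array([ 1.03779382e-02, -4.35798025e+01, -3.21782577e+01,  3.54445993e-02,
       -1.03367481e-01,  1.72307291e-04]), 'tcp_pos': array([ 0.53141406, -0.23509453,  0.09247432]), 'eef_rot': array([-3.14132712e+00,  7.64626728e-04, -1.08074209e-01]), 'contact_force': array([-0.11204243,  0.03532698, -1.02471064]), 'moment': array([-0.00619355, -0.01021649, -0.00311463]), 'gripper_width': 0.4451733877681133}
```

View pics/s4.png

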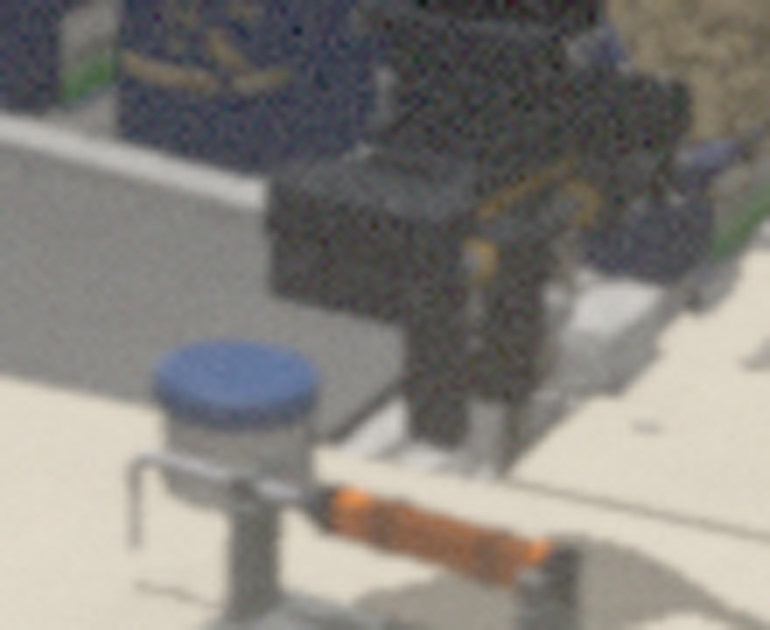

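View pics/t4.png

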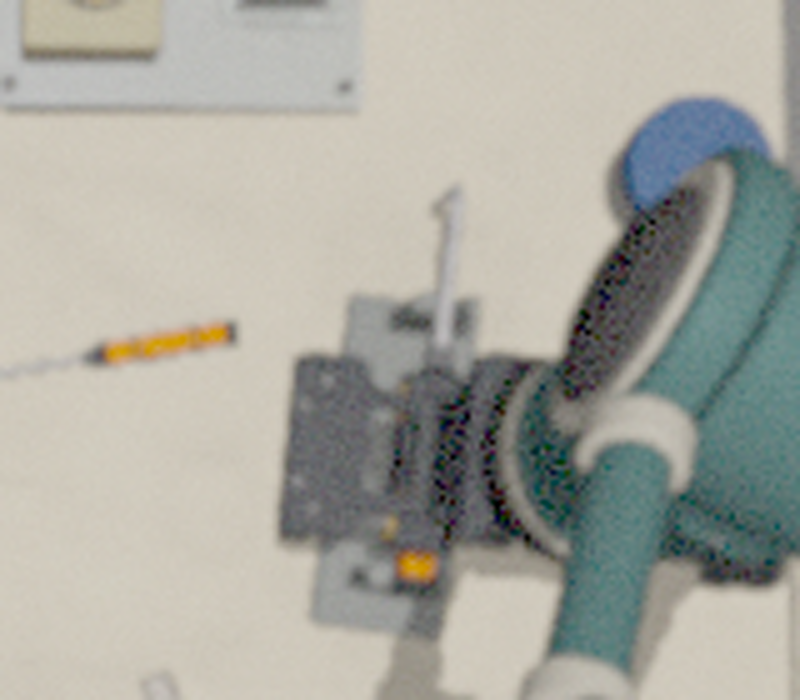

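Run:
```python
from h import *
from scipy.optimize import least_squares
from scipy.spatial.transform import Rotation as R
st=manip.state();M=R.from_euler("xyz",st["eef_rot"]).as_matrix();p=st["tcp_pos"]
def tri(a,b):
    f=lambda P:np.concatenate([(proj("scene",[P])-a).ravel(),(proj("top",[P])-b).ravel()])
    o=least_squares(f,[.53,-.2,.1]);return o.x,o.fun
S=lambda u:(np.array(u)-3)/7+[270,100]
T=lambda u:(np.array(u)-2)/5+[300,120]
for a,b in(((270,183),(298,355)),((465,222),(282,540)),((140,458),(455,190)),((333,500),(443,345))):
    P,r=tri(S(a),T(b));print("P",P.round(4),r.round(2),"tool",(M.T@(P-p)).round(4))
w=[p+M@np.array([0,y,.011]) for y in(-.0285,.0285,0)]
print((proj("scene",w)-[270,100])*7+3)
# body corners
w=[p+M@np.array([x,-.0935,z]) for x in(.0375,-.0375) for z in (-.053,-.1)]
print((proj("scene",w)-[270,100])*7+3,(proj("top",w)-[300,120])*5+2)
```

```text
P [ 0.5724 -0.1463  0.2141] [-0.63 -0.05  0.21  0.48] tool [ 0.0311 -0.0927 -0.1216]
P [ 0.5029 -0.1404  0.215 ] [-1.2  -0.03  0.38  0.93] tool [-0.0387 -0.0911 -0.1225]
P [ 0.6693 -0.2492  0.0591] [-0.45 -0.05  0.16  0.35] tool [ 0.1386 -0.0008  0.0333]
P [ 0.594  -0.2447  0.0604] [-2.94 -0.18  1.    2.36] tool [0.0633 0.0028 0.032 ]
[[423.46426804 515.68762629]
 [501.22568554 464.31681141]
 [462.99845663 489.57030654]]
[[240.3352455  376.60734233]
 [245.2277649  242.67558735]
 [436.57968653 427.92662553]
 [445.37218495 290.6124731 ]] [[263.94965755 364.03733532]
 [287.06658079 348.1048046 ]
 [244.26842276 547.72036154]
 [266.30016981 543.15542497]]
```

Triangulating the gripper shows its fingertips about 25 mm higher than the reported TCP implies. The contact on top of the handle gives the same figure. Laterally it agrees to about 4 mm. I'll correct for this and regrasp.

```bash
python3 -m crank '[[[0,0,0],[0.3,0.1,-2],0],[[0,0,0],[0,0,-2],0],[[0,0,0],[0,0,-1],0],[[0,0,0],[0,0,-1],0],[[0,0,0],[0,0,-0.5],-0.3],[[0,0,0],[0,0,0],-0.4],[[0,0,0],[0,0,0],-0.4]]' 12
python3 - <<'E'
from h import *
s=manip.read_camera("scene");t=manip.read_camera("top")
g=lambda a:(255*(a/255.)**.5).astype(np.uint8)
crop(g(s),270,100,110,90,7,"pics/s5.png")
E
```

```text
clock: 4.0
tcp_pos: [0.5349, -0.2343, 0.0279]
eef_rot: [-3.142, 0.0, -0.108]
contact_force: [0.8, -0.6, -0.4]
gripper_width: 0.308
```

View pics/s5.png

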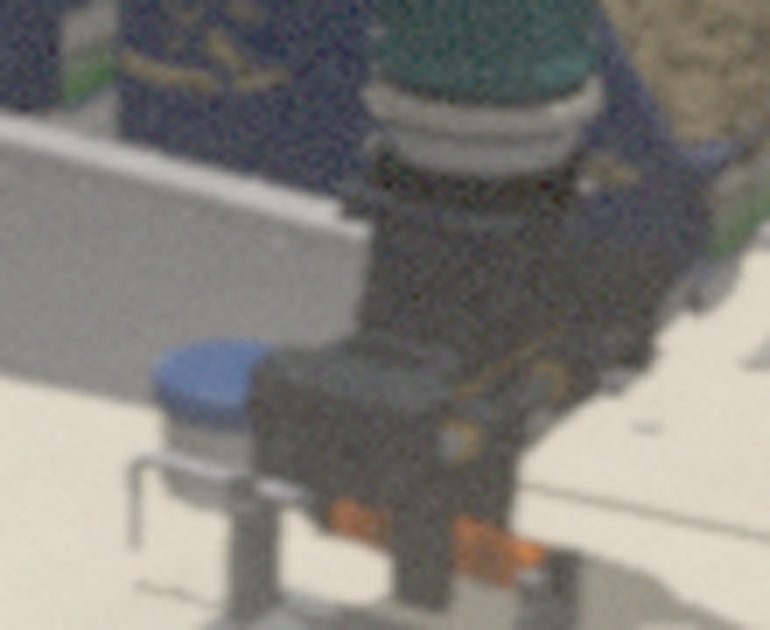

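The front finger now straddles the handle, with its tip at (425,605) below the handle. Closing.

```bash
python3 -m crank '[[[0,0,0],[0,0,0],-1],[[0,0,0],[0,0,0],-1],[[0,0,0],[0,0,0],-1],[[0,0,0],[0,0,0],-1],[[0,0,0],[0,0,0],-1]]' 10; python3 -m crank '[[[0,0,0],[0,0,0],-1],[[0,0,0],[0,0,0],-1],[[0,0,0],[0,0,0],-1]]' 60; python3 -c "
from station import manip;print(manip.state())"
```

```text
clock: 4.52
tcp_pos: [0.5356, -0.2344, 0.0289]
eef_rot: [3.141, -0.001, -0.108]
contact_force: [-0.2, 2.1, 4.9]
gripper_width: 0.158
clock: 4.77
tcp_pos: [0.5355, -0.2343, 0.0289]
eef_rot: [-3.142, -0.001, -0.108]
contact_force: [0.1, 2.0, 5.1]
gripper_width: 0.151
{'clock': 4.7667, 'q': array([-4.55237891e-01,  2.88351504e-01,  1.96635397e+00,  5.57326556e-04,
        8.85768905e-01,  1.22339557e+00]), 'joint_velocities': array([ 4.63705806e-05, -8.68925811e-04, -1.28548096e-03,  2.90079131e-04,
       -4.87639772e-04,  7.27308744e-05]), 'joint_torque': array([ -0.89777084, -41.7444849 , -27.32324839,  -0.47039526,
        -0.44460344,  -0.1152319 ]), 'tcp_pos': array([ 0.5355185 , -0.23425921,  0.02886172]), 'eef_rot': array([-3.14156717e+00, -1.19847336e-03, -1.08189528e-01]), 'contact_force': array([0.10161006, 1.99557512, 5.06564078]), 'moment': array([ 0.33511142,  0.05515723, -0.08982456]), 'gripper_width': 0.15129253735616544}
```

Gripped at 14 mm opening. Lifting.

```bash
python3 -m crank '[[[0,0,0],[0,0,0.5],-1],[[0,0,0],[0,0,1],-1],[[0,0,0],[0,0,1.5],-1],[[0,0,0],[0,0,1.5],-1],[[0,0,0],[0,0,1.5],-1],[[0,0,0],[0,0,1],-1],[[0,0,0],[0,0,0],-1],[[0,0,0],[0,0,0],-1]]' 60
python3 - <<'E'
from h import *
s=manip.read_camera("scene");t=manip.read_camera("top")
g=lambda a:(255*(a/255.)**.6).astype(np.uint8)
crop(g(s),265,95,110,90,7,"pics/s6.png");crop(g(t),340,130,120,110,6,"pics/t6.png")
print(manip.state()["contact_force"],manip.state()["moment"],manip.state()["tcp_pos"])
E
```

```text
clock: 5.43
tcp_pos: [0.5352, -0.2346, 0.0987]
eef_rot: [3.141, -0.001, -0.108]
contact_force: [0.3, -0.1, -1.5]
gripper_width: 0.15
[ 1.2233197  -0.07132907 -0.89676039] [ 0.01416141  0.06975361 -0.01096377] [ 0.53411233 -0.23396091  0.09710289]
```

View pics/s6.png

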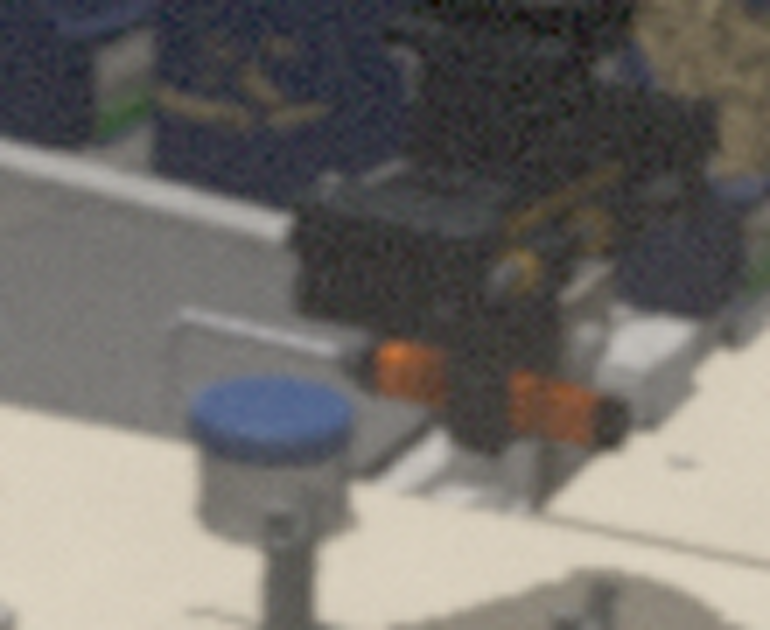

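View pics/t6.png

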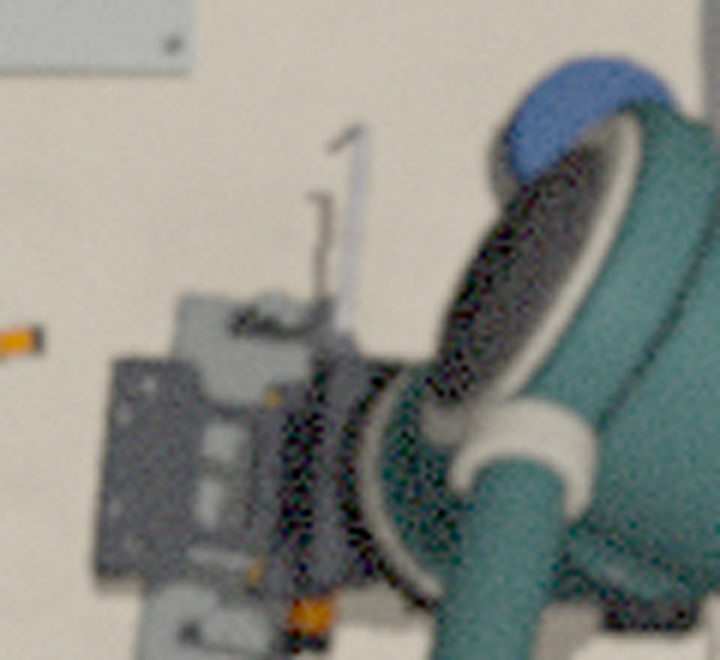

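The pick is held level and clear of the stand. I'll carry it over the drive unit.

```bash
python3 -m crank '[[[0,0,0.7],[-0.12,1.25,0],-1],[[0,0,1.43],[-0.24,2.5,0],-1],[[0,0,1.43],[-0.24,2.5,0],-1],[[0,0,1.43],[-0.24,2.5,0],-1],[[0,0,1.43],[-0.24,2.5,0],-1],[[0,0,1.43],[-0.24,2.5,0],-1],[[0,0,1.43],[-0.24,2.5,0],-1],[[0,0,1.43],[-0.24,2.5,0],-1],[[0,0,1.43],[-0.24,2.5,0],-1],[[0,0,1.43],[-0.24,2.5,0],-1],[[0,0,1.43],[-0.24,2.5,0],-1],[[0,0,1.43],[-0.24,2.5,0],-1]]' 60; python3 -m crank '[[[0,0,0.7],[-0.12,1.1,-1],-1],[[0,0,0],[0,0,-1],-1],[[0,0,0],[0,0,0],-1],[[0,0,0],[0,0,0],-1]]'
python3 - <<'E'
from h import *
s=manip.read_camera("scene");t=manip.read_camera("top")
cv2.imwrite("pics/s7f.png",s);cv2.imwrite("pics/t7f.png",t)
g=lambda a:(255*(a/255.)**.6).astype(np.uint8)
crop(g(s),175,165,130,100,6,"pics/s7.png");crop(g(t),200,130,90,110,6,"pics/t7.png")
print(manip.state()["contact_force"],manip.state()["moment"],manip.state()["tcp_pos"],manip.state()["eef_rot"])
E
```

```text
clock: 6.53
tcp_pos: [0.5056, 0.055, 0.097]
eef_rot: [-3.141, 0.002, 0.181]
contact_force: [0.5, -0.1, -1.1]
gripper_width: 0.151
clock: 6.87
tcp_pos: [0.5044, 0.0635, 0.0761]
eef_rot: [3.142, 0.004, 0.191]
contact_force: [0.7, -0.0, -2.0]
gripper_width: 0.151
[-0.06762271  0.07252461 -0.41675115] [0.065959   0.02233436 0.01425125] [0.50585621 0.06317262 0.07746696] [3.14140780e+00 1.11423183e-03 1.89512254e-01]
```

View pics/s7.png

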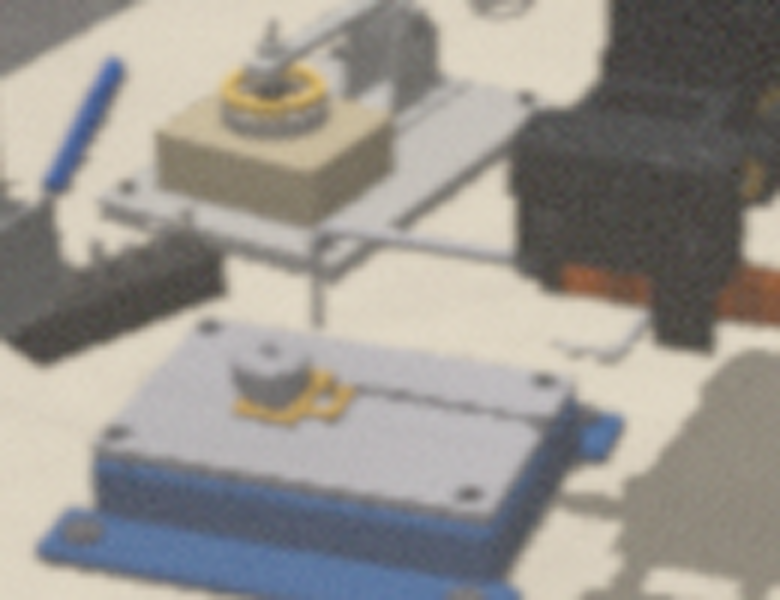

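View pics/t7.png

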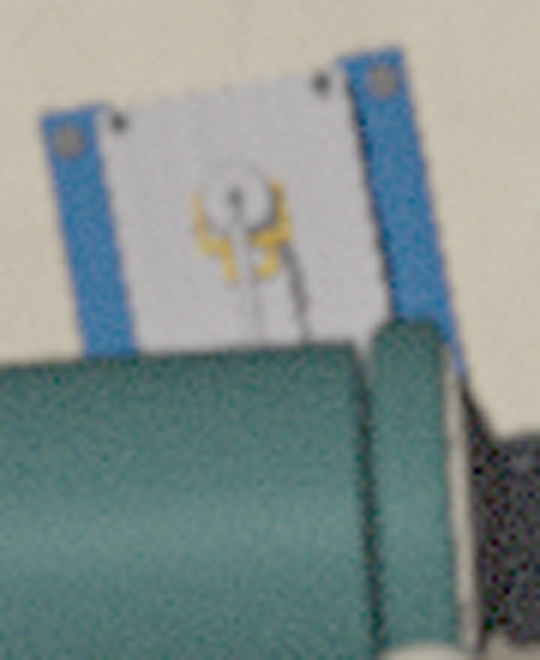

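Run:
```python
from h import *
S=lambda P:((proj("scene",[P])-[175,165])*6+2.5).round(1)
T=lambda P:((proj("top",[P])-[200,130])*6+2.5).round(1)
eye_s=(np.array([[333,397]])-2.5)/6+[175,165]; eye_t=(np.array([[251,257]])-2.5)/6+[200,130]
es=unproj("scene",eye_s,.038)[0];et=unproj("top",eye_t,.038)[0];print("eye scene/top",es,et)
for z in(.055,.0686,.08):print(z,"tip should be in scene",S([es[0],es[1],z]),"top rod", T([et[0],et[1],z+.04]))
tip_s=(np.array([[320,323]])-2.5)/6+[175,165]
for z in(.06,.0686,.075):print(z,unproj("scene",tip_s,z))
r=(np.array([[250,290],[240,240],[258,335]])-2.5)/6+[200,130];print("rod",unproj("top",r,.112))
print("rod scene",unproj("scene",(np.array([[330,236],[515,258]])-2.5)/6+[175,165],.112))
```

```text
eye scene/top [0.63562356 0.08580678 0.038     ] [0.63692624 0.0895466  0.038     ]
0.055 tip should be in scene [[331.4 355.2]] top rod [[236.4 228.7]]
0.0686 tip should be in scene [[330.1 321.2]] top rod [[232.7 221.4]]
0.08 tip should be in scene [[329.  292.5]] top rod [[229.4 215.1]]
0.06 [[0.64683346 0.07579954 0.06      ]]
0.0686 [[0.63797694 0.08860234 0.0686    ]]
0.075 [[0.63138603 0.09813001 0.075     ]]
rod [[0.61186613 0.08269628 0.112     ]
 [0.62964632 0.08650127 0.112     ]
 [0.5959009  0.07963305 0.112     ]]
rod scene [[0.62382976 0.10113781 0.112     ]
 [0.56182292 0.0839161  0.112     ]]
```

The scene picture has the tip at (320,323), where it should be at about x=330 to sit over the eye. The top picture has the rod about 1.4 mm to the -y side. I'll correct both and lower to just above the clip.

```bash
python3 -m crank '[[[0,0,0],[-0.2,0.05,-0.6],-1],[[0,0,0],[-0.2,0,-0.8],-1],[[0,0,0],[0,0,-0.3],-1],[[0,0,0],[0,0,0],-1],[[0,0,0],[0,0,0],-1]]'
cat > look.py <<'E'
from h import *
import sys
n=sys.argv[1]
st=manip.state()
s=manip.read_camera("scene");t=manip.read_camera("top")
cv2.imwrite(f"pics/s{n}f.png",s);cv2.imwrite(f"pics/t{n}f.png",t)
g=lambda a:(255*(a/255.)**.6).astype(np.uint8)
crop(g(s),205,195,75,55,10,f"pics/s{n}.png");crop(g(t),220,140,50,50,10,f"pics/t{n}.png")
print(st["clock"],st["contact_force"].round(2),st["moment"].round(3),st["tcp_pos"].round(4),st["eef_rot"].round(4))
E
python3 look.py 8
```

```text
clock: 7.38
tcp_pos: [0.5016, 0.0645, 0.0605]
eef_rot: [-3.141, 0.001, 0.191]
contact_force: [-0.1, 0.7, -0.7]
gripper_width: 0.152
7.3833 [-0.05  0.66 -0.65] [ 0.042  0.012 -0.018] [0.5016 0.0645 0.0605] [-3.1415e+00  1.0000e-03  1.9050e-01]
```

View pics/s8.png

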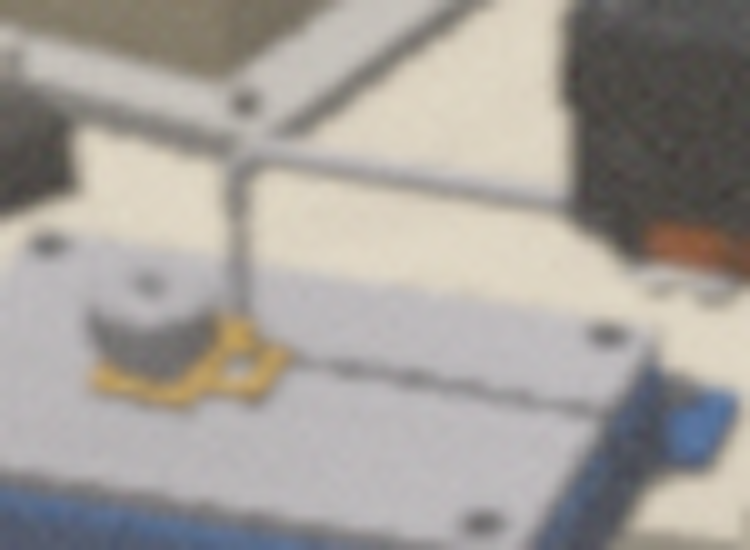

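View pics/t8.png

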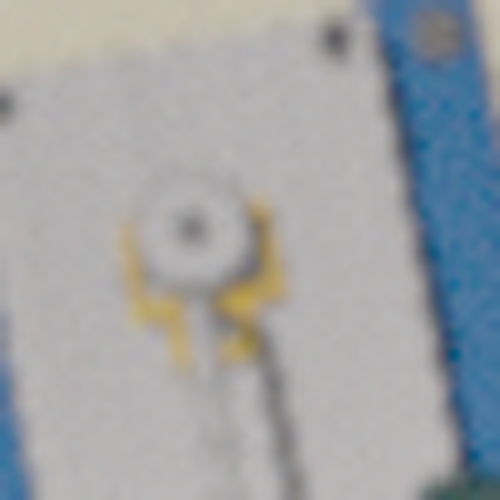

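Run:
```python
from h import *
t=cv2.imread("pics/t8f.png");t0=cv2.imread("pics/top0.png")
a=cv2.resize(t0[155:185,225:260],None,fx=11,fy=18,interpolation=cv2.INTER_CUBIC)
def cr(t):return cv2.resize(t[152:192,225:261],None,fx=10,fy=14,interpolation=cv2.INTER_CUBIC)
im=np.hstack([cr(t0),cr(t)]).astype(float);im=np.clip((im-40)*1.6,0,255)
cv2.imwrite("pics/c8.png",im)
```

```text
[ WARN:0@0.051] global loadsave.cpp:1063 imwrite_ Unsupported depth image for selected encoder is fallbacked to CV_8U.
```

View pics/c8.png

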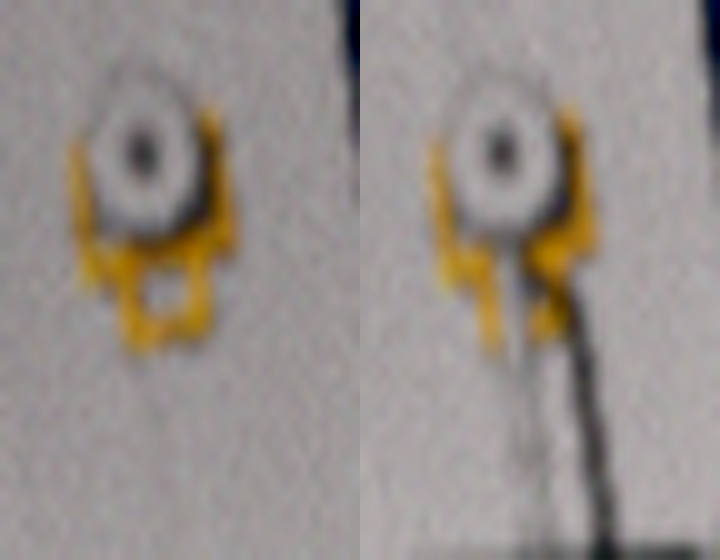

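```bash
python3 -m crank '[[[0,0,0],[-0.12,0.08,-0.4],-1],[[0,0,0],[0,0,-0.4],-1],[[0,0,0],[0,0,-0.1],-1],[[0,0,0],[0,0,0],-1],[[0,0,0],[0,0,0],-1]]';python3 look.py 9
```

```text
clock: 7.9
tcp_pos: [0.5007, 0.0656, 0.0518]
eef_rot: [-3.142, 0.0, 0.191]
contact_force: [-0.0, -0.6, -0.0]
gripper_width: 0.15
7.9 [-0.04 -0.55 -0.02] [-0.018  0.028  0.006] [0.5007 0.0656 0.0518] [-3.1415e+00  4.0000e-04  1.9100e-01]
```

View pics/s9.png

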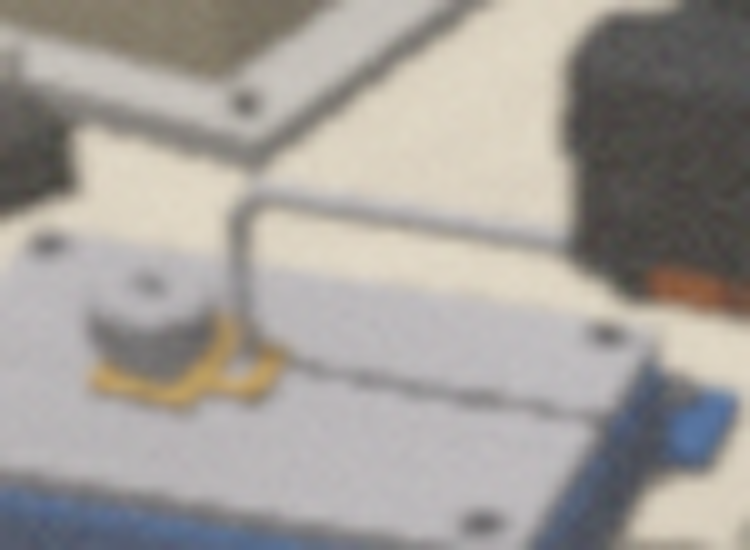

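View pics/t9.png

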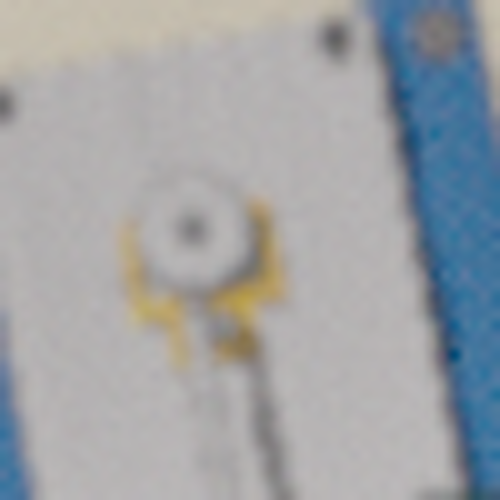

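The scene picture has the tip at (244,355), directly above the eye centre at (242,368). Now I'll feel down in small steps.

```bash
for i in 1; do :; done; python3 -m crank '[[[0,0,0],[0,0,-0.1],-1],[[0,0,0],[0,0,-0.1],-1],[[0,0,0],[0,0,-0.1],-1],[[0,0,0],[0,0,0],-1]]'; python3 -c "
from station import manip;s=manip.state();print(s['contact_force'].round(2),s['moment'].round(3),s['tcp_pos'].round(4))"
python3 -m crank '[[[0,0,0],[0,0,-0.1],-1],[[0,0,0],[0,0,0],-1]]'; python3 -c "
from station import manip;s=manip.state();print(s['contact_force'].round(2),s['moment'].round(3),s['tcp_pos'].round(4))"
python3 -m crank '[[[0,0,0],[0,0,0],-1],[[0,0,0],[0,0,0],-1]]'; python3 -c "
from station import manip;s=manip.state();print(s['contact_force'].round(2),s['moment'].round(3),s['tcp_pos'].round(4))"
```

```text
clock: 8.33
tcp_pos: [0.5007, 0.0655, 0.0488]
eef_rot: [-3.142, 0.0, 0.191]
contact_force: [-0.2, -0.0, -0.7]
gripper_width: 0.15
[-0.17 -0.03 -0.66] [-0.     0.035 -0.015] [0.5007 0.0655 0.0488]
clock: 8.5
tcp_pos: [0.5008, 0.0655, 0.0479]
eef_rot: [-3.142, 0.0, 0.191]
contact_force: [0.2, 0.5, -0.3]
gripper_width: 0.153
[ 0.19  0.45 -0.34] [0.008 0.003 0.012] [0.5008 0.0655 0.0479]
clock: 8.67
tcp_pos: [0.5009, 0.0655, 0.048]
eef_rot: [3.142, -0.0, 0.191]
contact_force: [-0.6, 0.3, -0.8]
gripper_width: 0.152
[-0.58  0.26 -0.77] [ 0.042  0.05  -0.041] [0.5009 0.0655 0.048 ]
```

```bash
cat > st.py <<'E'
from station import manip
s=manip.state();print(s['contact_force'].round(2),s['moment'].round(3),s['tcp_pos'].round(4))
E
python3 -m crank '[[[0,0,0],[0,0,-0.07],-1],[[0,0,0],[0,0,-0.05],-1],[[0,0,0],[0,0,0],-1]]'; python3 st.py
python3 -m crank '[[[0,0,0],[0,0,-0.05],-1],[[0,0,0],[0,0,0],-1]]'|grep force; python3 st.py
python3 -m crank '[[[0,0,0],[0,0,-0.05],-1],[[0,0,0],[0,0,0],-1]]'|grep force; python3 st.py
```

```text
clock: 8.92
tcp_pos: [0.5008, 0.0655, 0.0467]
eef_rot: [-3.142, 0.0, 0.191]
contact_force: [-0.1, 0.0, -0.7]
gripper_width: 0.149
[-0.13  0.04 -0.7 ] [-0.028 -0.02   0.039] [0.5008 0.0655 0.0467]
contact_force: [0.1, -0.4, -1.2]
[ 0.11 -0.42 -1.2 ] [0.047 0.057 0.015] [0.5008 0.0655 0.0462]
contact_force: [-0.3, 0.3, -1.4]
[-0.26  0.33 -1.4 ] [ 0.039 -0.003  0.045] [0.5008 0.0655 0.0457]
```

```bash
python3 -m crank '[[[0,0,0],[0,0,-0.05],-1],[[0,0,0],[0,0,0],-1]]'|grep force; python3 st.py
python3 -m crank '[[[0,0,0],[0,0,-0.05],-1],[[0,0,0],[0,0,0],-1]]'|grep force; python3 st.py; python3 look.py 10
```

```text
contact_force: [1.0, -0.2, 0.3]
[ 0.97 -0.16  0.34] [ 0.029  0.044 -0.006] [0.5009 0.0655 0.0452]
contact_force: [0.1, -0.5, -0.5]
[ 0.09 -0.49 -0.46] [ 0.039 -0.037 -0.032] [0.5009 0.0655 0.0448]
9.5833 [ 0.09 -0.49 -0.46] [ 0.039 -0.037 -0.032] [0.5009 0.0655 0.0448] [-3.1416e+00 -1.0000e-04  1.9090e-01]
```

View pics/s10.png

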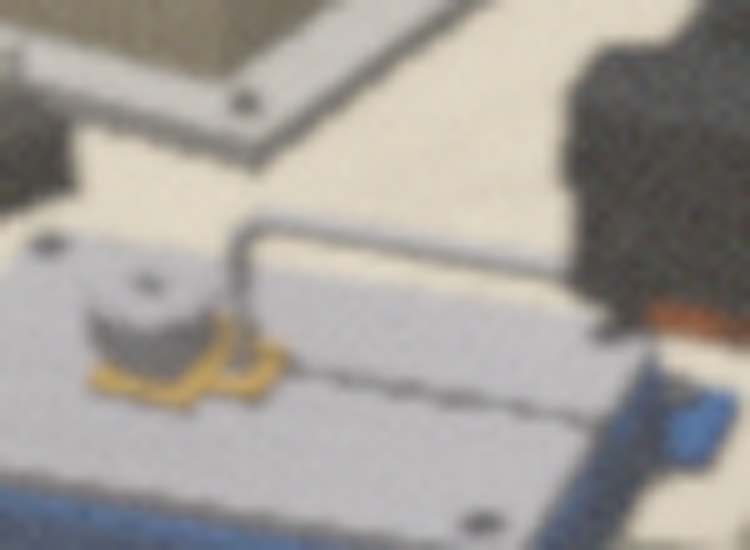

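View pics/t10.png

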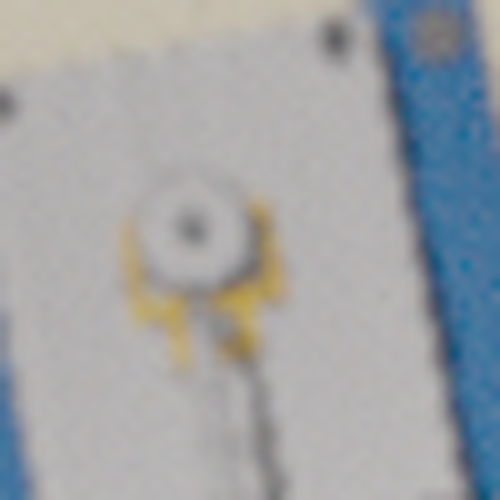

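The tip is at (243,368), inside the eye outline, with no tilt visible yet. I'll keep feeling down.

```bash
python3 -m crank '[[[0,0,0],[0,0,-0.05],-1],[[0,0,0],[0,0,0],-1]]'|grep force; python3 st.py
python3 -m crank '[[[0,0,0],[0,0,-0.05],-1],[[0,0,0],[0,0,0],-1]]'|grep force; python3 st.py
```

```text
contact_force: [-0.0, 1.1, 0.2]
[-0.02  1.11  0.15] [-0.018 -0.015  0.014] [0.5009 0.0655 0.0443]
contact_force: [-0.1, 0.0, 0.5]
[-0.05  0.04  0.47] [ 0.034 -0.096  0.049] [0.5009 0.0655 0.0438]
```

The upward force rises from about -0.8 to +0.5 N and the moment My falls to -0.1, at the height predicted for the machined face. A bar top would have touched 4 mm earlier. I'll ease off slightly and lean back gradually.

```bash
python3 -m crank '[[[0,0,0],[-0.05,-0.01,0.03],-1],[[0,0,0],[-0.05,-0.01,0],-1],[[0,0,0],[0,0,0],-1]]'|grep force; python3 st.py
python3 -m crank '[[[0,0,0],[-0.05,-0.01,0],-1],[[0,0,0],[0,0,0],-1]]'|grep force; python3 st.py;python3 -m crank '[[[0,0,0],[-0.05,-0.01,0],-1],[[0,0,0],[0,0,0],-1]]'|grep force; python3 st.py
```

```text
contact_force: [0.1, 0.0, -1.0]
[ 0.09  0.03 -0.97] [ 0.027 -0.161 -0.018] [0.5    0.0653 0.0442]
contact_force: [1.2, -1.0, -1.2]
[ 1.19 -1.02 -1.21] [ 0.084 -0.287 -0.011] [0.4998 0.0653 0.0443]
contact_force: [3.7, 0.5, -0.3]
[ 3.69  0.54 -0.27] [ 0.114 -0.473 -0.012] [0.4996 0.0652 0.0444]
```

```bash
python3 -m crank '[[[0,0,0],[-0.03,-0.006,0],-1],[[0,0,0],[0,0,0],-1]]'|grep force; python3 look.py 11;  python3 st.py
```

```text
contact_force: [5.3, 0.7, -0.1]
10.7667 [ 5.27  0.68 -0.11] [ 0.187 -0.691  0.003] [0.4995 0.0652 0.0445] [ 3.1415e+00 -1.9000e-03  1.9100e-01]
[ 4.69  0.82 -1.08] [ 0.196 -0.73   0.035] [0.4994 0.0652 0.0444]
```

View pics/s11.png

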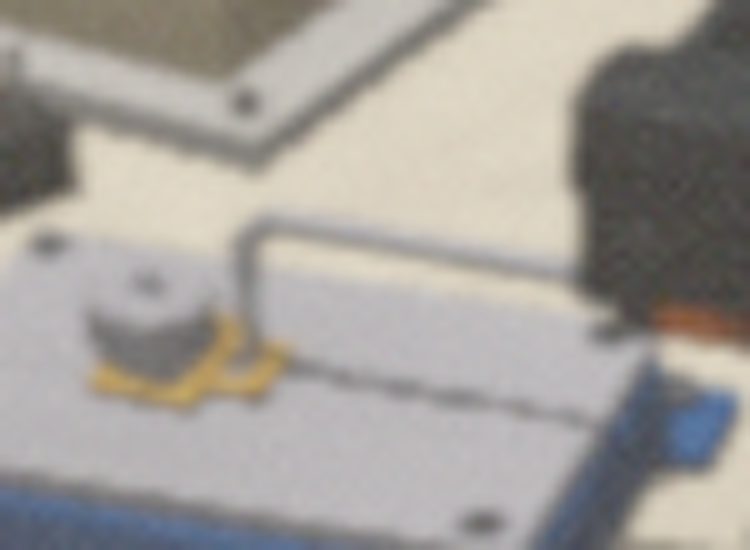

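```bash
cat > tilt.py <<'E'
import cv2,numpy as np,sys
def rod(fn):
    im=cv2.imread(fn).astype(float)
    sat=im[:,:,2]-im[:,:,0]  # beige high, grey ~0
    xs=[];ys=[]
    for x in range(233,258):
        c=sat[195:228,x]
        # look for local low-saturation blob between beige: 
        y0=int(round(217.5-195+(x-233)*.165)) if len(sys.argv)<9 else 0
        w=np.arange(max(0,y0-4),y0+5);v=np.clip(np.percentile(c[w],85)-c[w],0,None)
        xs.append(x);ys.append(195+(w*v).sum()/v.sum())
    p=np.polyfit(xs,ys,1)
    r=np.array(ys)-np.polyval(p,xs);ok=abs(r)<.6;p=np.polyfit(np.array(xs)[ok],np.array(ys)[ok],1)
    return p[0],np.polyval(p,233),np.polyval(p,245),ok.sum()
for n in sys.argv[1:]:print(n,np.round(rod(f"pics/s{n}f.png"),3))
E
python3 tilt.py 10 11
python3 - <<'E'
from h import *
# level-rod slope prediction & sensitivity
c,s=np.cos(.19),np.sin(.19)
for th in(0,.02):
    for L in(.13,):
        o=np.array([.6353-.13*c,.0898-.13*s,.076])
        P=[o+np.array([c*np.cos(th)*l,s*np.cos(th)*l,np.sin(th)*l]) for l in(.06,.13)]
        q=proj("scene",P);print(th,q,(q[0,1]-q[1,1])/(q[0,0]-q[1,0]))
E
```

```text
10 [1.60000e-01 2.17875e+02 2.19796e+02 2.40000e+01]
11 [1.70000e-01 2.17608e+02 2.19652e+02 2.30000e+01]
0 [[260.31800446 221.17754598]
 [228.55010473 215.85585008]] 0.16751802749687986
0.02 [[260.32053707 220.66614264]
 [228.518782   214.7598375 ]] 0.1857226156913418
```

The rod slope shows about 0.6° of nose-up tilt, so the tip has risen about 1.4 mm. I'll pitch the tool nose-down to keep the tip low and bring the lean to about 7 N.

```bash
python3 -m crank '[[[-0.07,0.35,0],[0.01,0.002,0],-1],[[-0.07,0.35,0],[0.01,0.002,0],-1],[[0,0,0],[0,0,0],-1]]'|grep force; python3 look.py 12;  python3 st.py;python3 tilt.py 12
```

```text
contact_force: [3.0, 1.5, -0.4]
11.1167 [ 3.01  1.47 -0.36] [ 0.118 -0.743  0.014] [0.4991 0.0651 0.0443] [3.1414 0.0126 0.191 ]
[3.75 0.37 0.07] [ 0.158 -0.801  0.027] [0.4991 0.0651 0.0442]
12 [1.72000e-01 2.17756e+02 2.19818e+02 2.50000e+01]
```

```bash
cat > avg.py <<'E'
from h import *
import sys
F=[];M=[];P=[];I=[]
for i in range(int(sys.argv[1])):
    I.append(manip.read_camera("scene").astype(float));s=manip.state();F.append(s["contact_force"]);M.append(s["moment"]);P.append(s["tcp_pos"])
print(s["clock"],"F",np.mean(F,0).round(2),"M",np.mean(M,0).round(3),"P",np.mean(P,0).round(5),s["eef_rot"].round(4))
f=np.mean(F,0);print("pull",-(-f[0]*.982-f[1]*.19))
n=sys.argv[2];im=np.mean(I,0).astype(np.uint8);cv2.imwrite(f"pics/s{n}f.png",im)
g=(255*(im/255.)**.6).astype(np.uint8)
crop(g,205,195,75,55,10,f"pics/s{n}.png")
E
python3 avg.py 6 13; python3 tilt.py 13
```

```text
11.5167 F [3.95 0.53 0.36] M [ 0.172 -0.889 -0.015] P [0.49913 0.06513 0.04426] [3.1415 0.0117 0.1909]
pull 3.9758355192873513
13 [1.73000e-01 2.17749e+02 2.19828e+02 2.50000e+01]
```

View pics/s13.png

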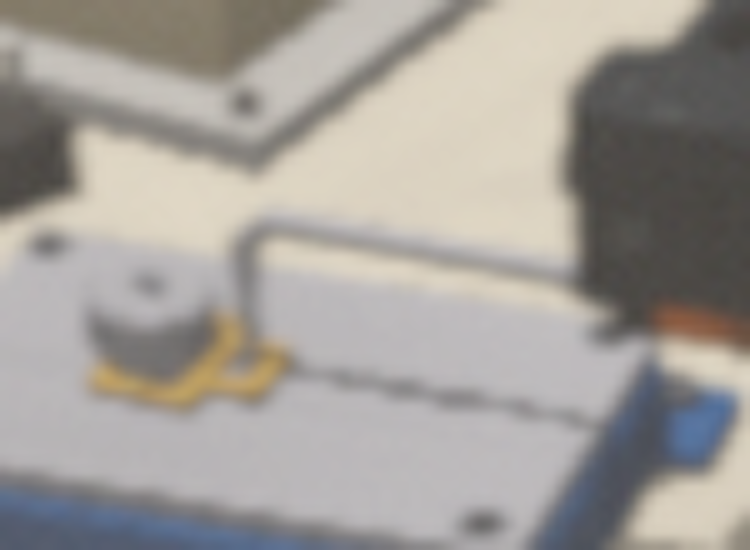

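The average reading is about 4 N of pull with roughly 1 N on the face, so the tip is down in the eye. I'll increase the lean to 7 N.

```bash
python3 -m crank '[[[0,0,0],[-0.03,-0.006,0],-1],[[0,0,0],[-0.03,-0.006,0],-1],[[0,0,0],[0,0,0],-1]]'|grep force; python3 avg.py 4 14;python3 tilt.py 14
```

```text
contact_force: [5.2, 0.5, -0.2]
11.9667 F [ 5.83  1.24 -0.71] M [ 0.22  -1.052 -0.005] P [0.49898 0.06508 0.0444 ] [3.1414 0.0108 0.1909]
pull 5.959711733501878
14 [1.71000e-01 2.17742e+02 2.19796e+02 2.50000e+01]
```

```bash
python3 -m crank '[[[-0.04,0.2,0],[-0.03,-0.006,0],-1],[[0,0,0],[0,0,0],-1]]'|grep force; python3 avg.py 4 15;python3 tilt.py 15
```

```text
contact_force: [6.2, 0.6, -0.4]
12.3333 F [ 5.59  1.19 -0.54] M [ 0.24  -1.131  0.027] P [0.49889 0.06504 0.0445 ] [3.1413 0.0139 0.1909]
pull 5.718209395540932
15 [1.71000e-01 2.17767e+02 2.19817e+02 2.40000e+01]
```

```bash
python3 -m crank '[[[0,0,0],[-0.03,-0.006,0],-1],[[0,0,0],[0,0,0],-1]]'|grep force; python3 avg.py 4 16;python3 tilt.py 16
```

```text
contact_force: [6.9, 1.3, -0.3]
12.7 F [ 6.17  1.22 -0.09] M [ 0.227 -1.244 -0.019] P [0.49887 0.06502 0.04459] [3.1413 0.0133 0.1909]
pull 6.292116953580473
16 [1.66000e-01 2.17817e+02 2.19805e+02 2.40000e+01]
```

```bash
python3 -m crank '[[[0,0,0],[-0.02,-0.004,0],-1],[[0,0,0],[0,0,0],-1]]'|grep force; python3 avg.py 12 17;python3 tilt.py 17
```

```text
contact_force: [6.5, 1.2, -0.8]
13.4667 F [ 6.56  1.59 -0.71] M [ 0.238 -1.266 -0.013] P [0.49886 0.06501 0.04464] [3.1413 0.0129 0.1909]
pull 6.7424441202727845
17 [1.66000e-01 2.17772e+02 2.19758e+02 2.50000e+01]
```

View pics/s17.png

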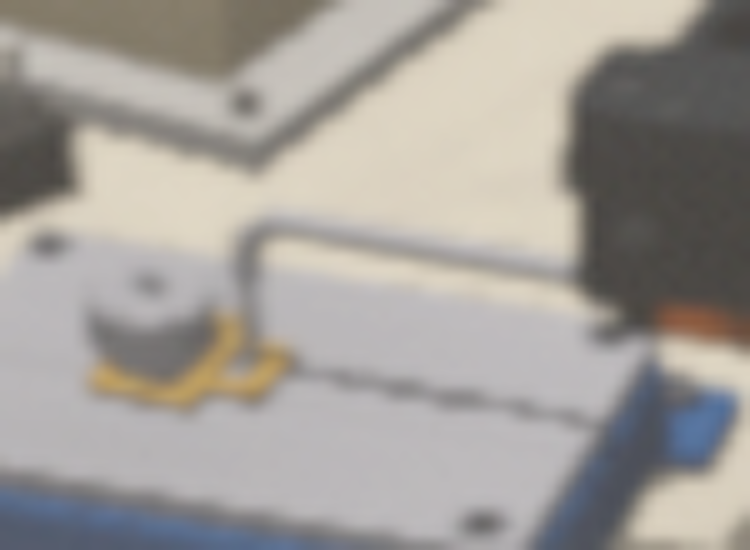

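Pulling 6.7 N, with the clip seated and the tip engaged. I'll hold for over a second.

```bash
python3 -m crank '[[[0,0,0],[-0.01,-0.002,0],-1],[[0,0,0],[0,0,0],-1],[[0,0,0],[0,0,0],-1],[[0,0,0],[0,0,0],-1],[[0,0,0],[0,0,0],-1],[[0,0,0],[0,0,0],-1],[[0,0,0],[0,0,0],-1],[[0,0,0],[0,0,0],-1],[[0,0,0],[0,0,0],-1],[[0,0,0],[0,0,0],-1],[[0,0,0],[0,0,0],-1],[[0,0,0],[0,0,0],-1]]'; python3 avg.py 6 18;python3 tilt.py 18
```

```text
clock: 14.47
tcp_pos: [0.4988, 0.065, 0.0447]
eef_rot: [3.141, 0.013, 0.191]
contact_force: [7.1, 1.6, -0.5]
gripper_width: 0.15
14.7667 F [ 6.75  1.29 -1.03] M [ 0.264 -1.276  0.005] P [0.49884 0.06499 0.04467] [3.1413 0.0127 0.1909]
pull 6.87523260143623
18 [1.67000e-01 2.17747e+02 2.19749e+02 2.50000e+01]
```

```bash
python3 -m crank '[[[-0.03,0.15,0],[-0.03,-0.006,0],-1],[[-0.03,0.15,0],[-0.03,-0.006,0],-1],[[0,0,0],[0,0,0],-1]]'|grep force; python3 avg.py 3 19;python3 tilt.py 19;python3 -m crank '[[[-0.03,0.15,0],[-0.03,-0.006,0],-1],[[-0.03,0.15,0],[-0.03,-0.006,0],-1],[[0,0,0],[0,0,0],-1]]'|grep force; python3 avg.py 3 20;python3 tilt.py 20
```

```text
contact_force: [6.8, 1.9, -1.2]
15.1667 F [ 7.26  1.39 -0.76] M [ 0.284 -1.403  0.016] P [0.4987  0.06494 0.04486] [3.1412 0.0172 0.1909]
pull 7.393284039692328
19 [1.68000e-01 2.17760e+02 2.19771e+02 2.50000e+01]
contact_force: [8.8, 1.5, -0.6]
15.5667 F [8.48 1.89 0.05] M [ 3.240e-01 -1.527e+00  1.000e-03] P [0.49858 0.06487 0.04506] [3.1411 0.0215 0.1909]
pull 8.688020182898438
20 [1.65000e-01 2.17809e+02 2.19785e+02 2.40000e+01]
```

View pics/s20.png

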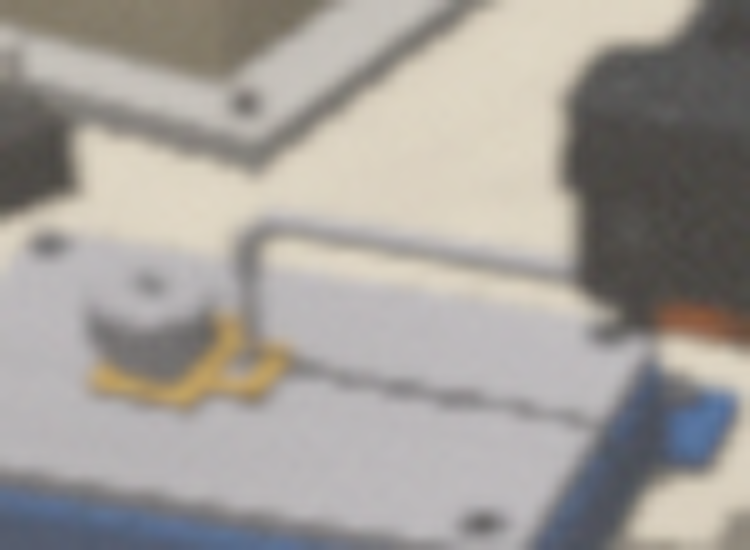

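```bash
python3 -m crank '[[[-0.02,0.1,0],[-0.03,-0.006,0],-1],[[-0.02,0.1,0],[-0.03,-0.006,0],-1],[[-0.02,0.1,0],[-0.03,-0.006,0],-1],[[0,0,0],[0,0,0],-1]]'|grep force; python3 avg.py 3 21;python3 tilt.py 21;python3 -m crank '[[[-0.02,0.1,0],[-0.03,-0.006,0],-1],[[-0.02,0.1,0],[-0.03,-0.006,0],-1],[[0,0,0],[0,0,0],-1]]'|grep force; python3 avg.py 3 22;python3 tilt.py 22
```

```text
contact_force: [9.4, 1.5, -0.6]
16.05 F [ 9.37  1.94 -0.87] M [ 0.332 -1.724  0.032] P [0.49845 0.0648  0.04536] [3.1409 0.0253 0.1909]
pull 9.571709862275869
21 [1.62000e-01 2.17764e+02 2.19703e+02 2.50000e+01]
contact_force: [10.2, 2.6, 0.4]
16.45 F [10.42  1.92 -0.58] M [ 0.412 -1.82   0.019] P [0.49833 0.06475 0.04552] [3.1409 0.0279 0.1909]
pull 10.598597925318018
22 [1.64000e-01 2.17703e+02 2.19676e+02 2.50000e+01]
```

View pics/s22.png

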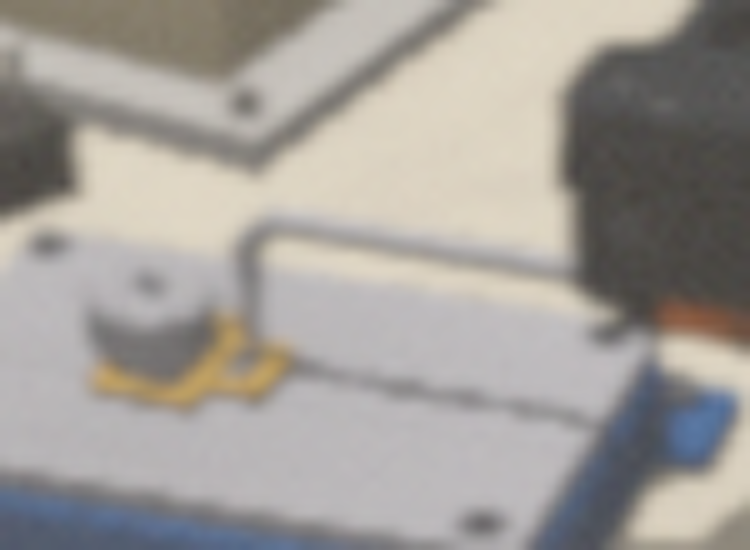

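```bash
python3 -m crank '[[[-0.02,0.1,0],[-0.03,-0.006,-0.02],-1],[[-0.02,0.1,0],[-0.03,-0.006,-0.02],-1],[[-0.02,0.1,0],[-0.03,-0.006,-0.01],-1],[[0,0,0],[0,0,0],-1]]'|grep force; python3 avg.py 3 23;python3 tilt.py 23;python3 -m crank '[[[-0.02,0.1,0],[-0.03,-0.006,-0.01],-1],[[-0.02,0.1,0],[-0.03,-0.006,-0.01],-1],[[0,0,0],[0,0,0],-1]]'|grep force; python3 avg.py 3 24;python3 tilt.py 24
```

```text
contact_force: [11.2, 1.3, -0.3]
16.9333 F [10.68  2.15 -0.42] M [ 0.412 -2.013  0.021] P [0.49813 0.06465 0.04534] [3.1407 0.0318 0.1908]
pull 10.89552466060813
23 [1.62000e-01 2.17777e+02 2.19721e+02 2.50000e+01]
contact_force: [12.5, 3.4, -1.0]
17.3333 F [11.41  2.24 -0.31] M [ 0.478 -2.158  0.052] P [0.49803 0.06459 0.04535] [3.1406 0.0343 0.1908]
pull 11.630212919289251
24 [1.62000e-01 2.17799e+02 2.19747e+02 2.50000e+01]
```

View pics/s24.png

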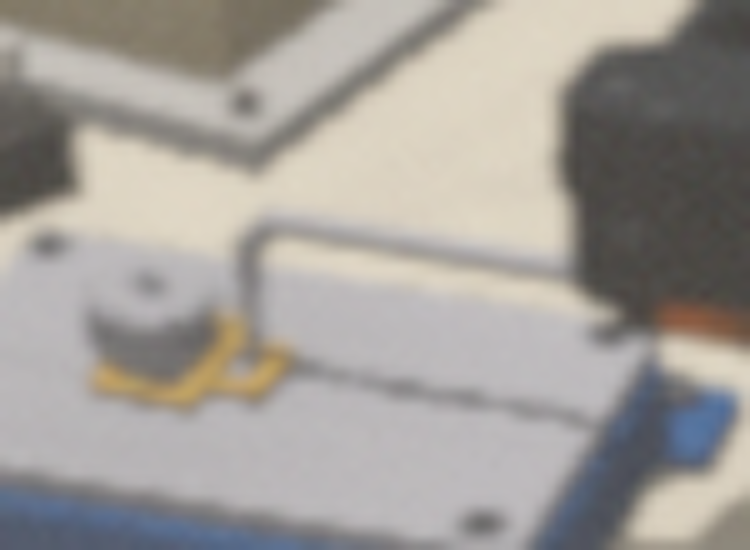

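```bash
python3 -m crank '[[[-0.01,0.07,0],[-0.03,-0.006,-0.01],-1],[[-0.01,0.07,0],[-0.03,-0.006,-0.01],-1],[[-0.01,0.07,0],[-0.03,-0.006,0],-1],[[0,0,0],[0,0,0],-1]]'|grep force; python3 avg.py 3 25;python3 tilt.py 25;python3 -m crank '[[[-0.01,0.07,0],[-0.03,-0.006,0],-1],[[-0.01,0.07,0],[-0.03,-0.006,0],-1],[[0,0,0],[-0.03,-0.006,0],-1]]'|grep force; python3 avg.py 3 26;python3 tilt.py 26
```

```text
contact_force: [11.7, 2.1, -0.3]
17.8167 F [11.16  2.28 -0.33] M [ 0.446 -2.299  0.068] P [0.4976  0.06443 0.04535] [3.1407 0.0371 0.1907]
pull 11.392883180944336
25 [1.62000e-01 2.17720e+02 2.19663e+02 2.50000e+01]
contact_force: [12.9, 2.4, -0.7]
18.2167 F [12.37  1.58  0.15] M [ 0.427 -2.387  0.016] P [0.49698 0.06427 0.04546] [3.1407 0.039  0.1908]
pull 12.44361221484261
26 [1.64000e-01 2.17647e+02 2.19620e+02 2.50000e+01]
```

View pics/s26.png

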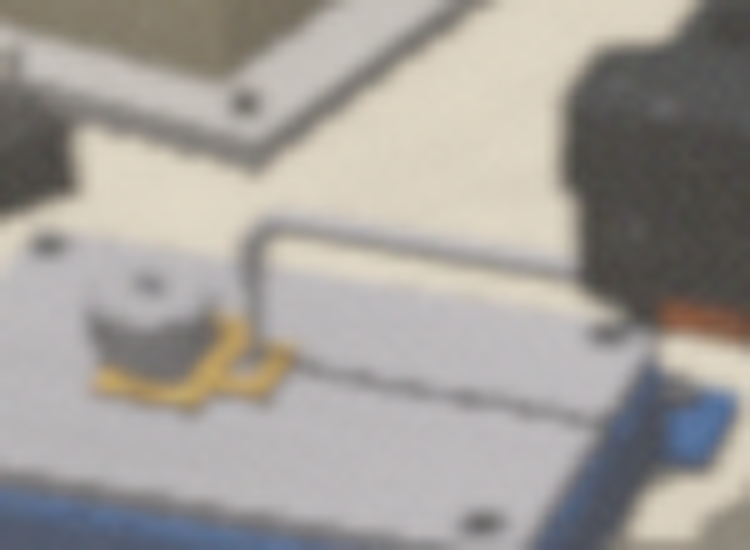

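The clip is starting to give: the TCP has moved 1 mm at a steady 11–12 N. Continuing slowly at about 4 mm/s.

```bash
python3 -m crank '[[[0,0.05,0],[-0.035,-0.007,-0.005],-1],[[0,0.05,0],[-0.035,-0.007,-0.005],-1],[[0,0,0],[-0.035,-0.007,0],-1],[[0,0,0],[-0.035,-0.007,0],-1],[[0,0,0],[-0.035,-0.007,0],-1],[[0,0,0],[-0.035,-0.007,0],-1]]'|grep force; python3 avg.py 2 27;python3 tilt.py 27
```

```text
contact_force: [13.9, 2.6, 0.2]
18.8167 F [13.25  2.19 -0.36] M [ 0.452 -2.505 -0.016] P [0.49519 0.06387 0.04547] [3.141  0.04   0.1907]
pull 13.425355151466535
27 [1.63000e-01 2.17668e+02 2.19624e+02 2.50000e+01]
```

View pics/s27.png

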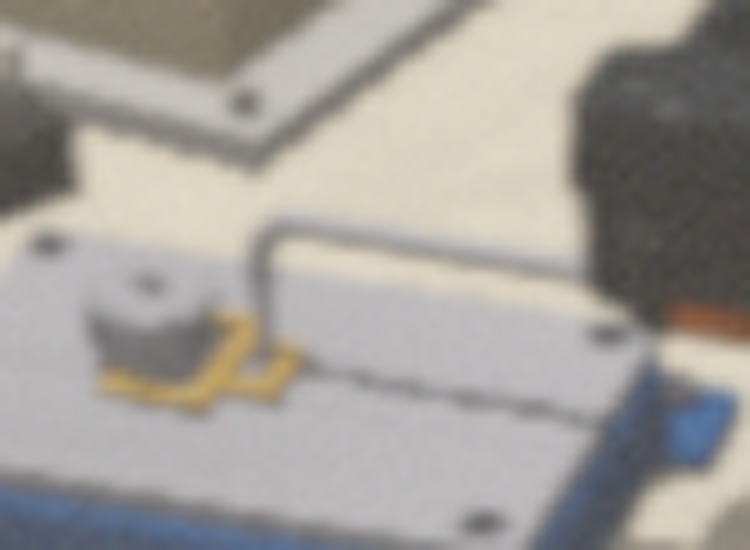

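```bash
python3 -m crank '[[[0,0,0],[-0.035,-0.007,-0.005],-1],[[0,0,0],[-0.035,-0.007,-0.005],-1],[[0,0,0],[-0.035,-0.007,0],-1],[[0,0,0],[-0.035,-0.007,0],-1],[[0,0,0],[-0.035,-0.007,0],-1],[[0,0,0],[-0.035,-0.007,0],-1],[[0,0,0],[-0.035,-0.007,0],-1]]'|grep force; python3 avg.py 2 28;python3 tilt.py 28
```

```text
contact_force: [6.3, 1.0, 1.5]
19.5 F [3.2  1.06 2.22] M [ 0.126 -1.068 -0.073] P [0.48853 0.0628  0.0441 ] [-3.1416  0.0497  0.1908]
pull 3.3476852605307603
28 [1.46000e-01 2.18200e+02 2.19946e+02 2.00000e+01]
```

View pics/s28.png

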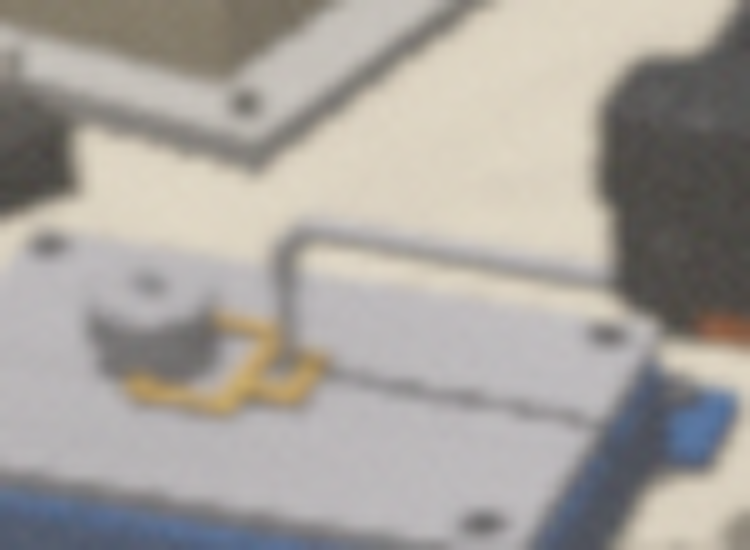

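The clip has slid out about 9 mm and the force is dropping. I'll take off the nose-down pitch to relieve the tip, then keep drawing.

```bash
python3 -m crank '[[[0.04,-0.22,0],[-0.035,-0.007,0],-1],[[0.04,-0.22,0],[-0.035,-0.007,0],-1],[[0.04,-0.22,0],[-0.035,-0.007,0],-1],[[0.04,-0.22,0],[-0.035,-0.007,0],-1],[[0,0,0],[-0.035,-0.007,0],-1],[[0,0,0],[-0.035,-0.007,0],-1]]'|grep force; python3 avg.py 2 29;python3 tilt.py 29
```

```text
contact_force: [0.5, 0.9, 1.3]
20.1 F [1.2  0.4  2.06] M [ 0.113 -0.563  0.01 ] P [0.48399 0.06221 0.04278] [-3.1413  0.0379  0.191 ]
pull 1.2494083635416684
29 [1.34000e-01 2.18685e+02 2.20298e+02 1.70000e+01]
```

View pics/s29.png

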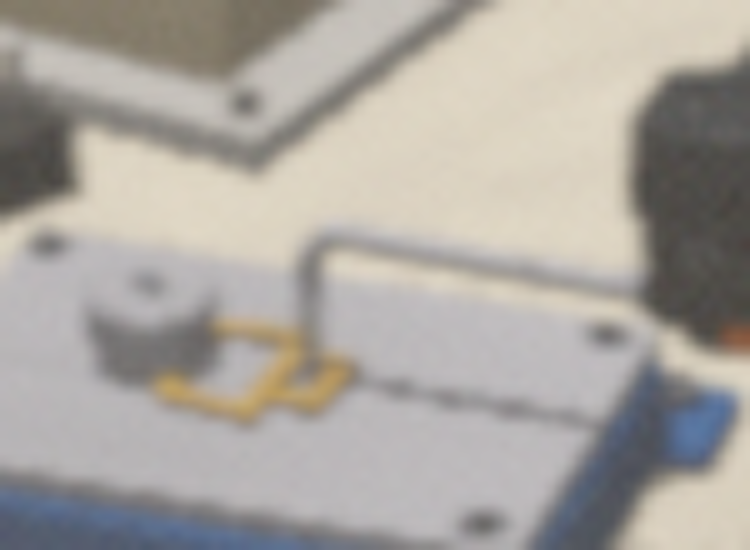

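```bash
python3 -m crank '[[[0.04,-0.2,0],[-0.04,-0.008,0.03],-1],[[0.04,-0.2,0],[-0.04,-0.008,0.03],-1],[[0,0,0],[-0.05,-0.01,0.02],-1],[[0,0,0],[-0.05,-0.01,0],-1],[[0,0,0],[-0.05,-0.01,0],-1],[[0,0,0],[-0.05,-0.01,0],-1],[[0,0,0],[-0.05,-0.01,0],-1],[[0,0,0],[-0.05,-0.01,0],-1]]'|grep force; python3 avg.py 2 30
```

```text
contact_force: [1.3, -0.4, 0.2]
20.8667 F [ 0.66 -0.04  0.94] M [ 0.062 -0.362 -0.021] P [0.48054 0.06146 0.0437 ] [-3.1413  0.0301  0.1909]
pull 0.6430640205367454
```

View pics/s30.png

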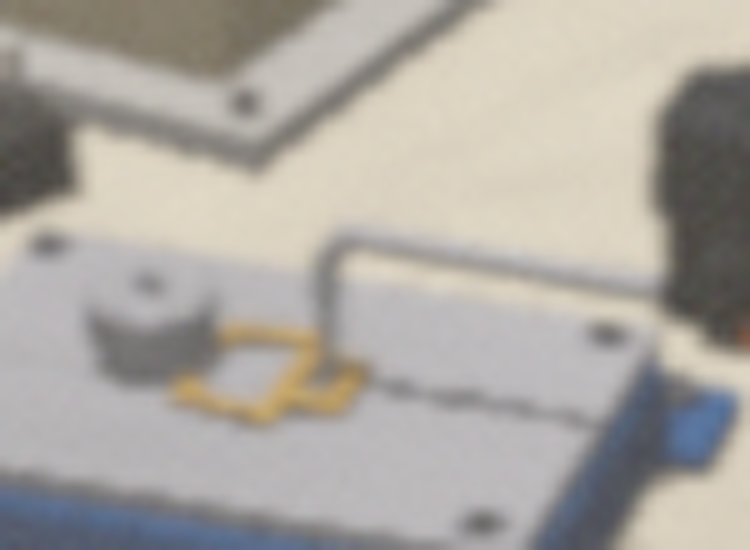

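The clip is out of the groove and following the hook. I'll draw it well clear.

```bash
python3 -m crank '[[[0.03,-0.15,0],[-0.05,-0.01,0],-1],[[0.03,-0.15,0],[-0.05,-0.01,0.01],-1],[[0,0,0],[-0.06,-0.012,0],-1],[[0,0,0],[-0.06,-0.012,0],-1],[[0,0,0],[-0.06,-0.012,0],-1],[[0,0,0],[-0.06,-0.012,0],-1],[[0,0,0],[-0.06,-0.012,0],-1],[[0,0,0],[-0.06,-0.012,0],-1],[[0,0,0],[-0.06,-0.012,0],-1],[[0,0,0],[-0.06,-0.012,0],-1],[[0,0,0],[-0.06,-0.012,0],-1],[[0,0,0],[-0.06,-0.012,0],-1]]'|grep force;python3 -m crank '[[[0,0,0],[-0.06,-0.012,0],-1],[[0,0,0],[-0.06,-0.012,0],-1],[[0,0,0],[-0.06,-0.012,0],-1],[[0,0,0],[-0.06,-0.012,0],-1],[[0,0,0],[-0.06,-0.012,0],-1],[[0,0,0],[-0.06,-0.012,0],-1],[[0,0,0],[-0.06,-0.012,0],-1],[[0,0,0],[-0.06,-0.012,0],-1],[[0,0,0],[-0.06,-0.012,0],-1],[[0,0,0],[-0.06,-0.012,0],-1],[[0,0,0],[-0.06,-0.012,0],-1],[[0,0,0],[-0.06,-0.012,0],-1]]'|grep force; python3 avg.py 2 31
```

```text
contact_force: [1.3, -0.4, 0.2]
contact_force: [1.4, 0.2, 0.7]
22.9667 F [0.08 0.29 0.68] M [ 0.043 -0.207  0.018] P [0.46642 0.05864 0.04387] [-3.1413  0.0245  0.191 ]
pull 0.13815679021558813
```

View pics/s31.png

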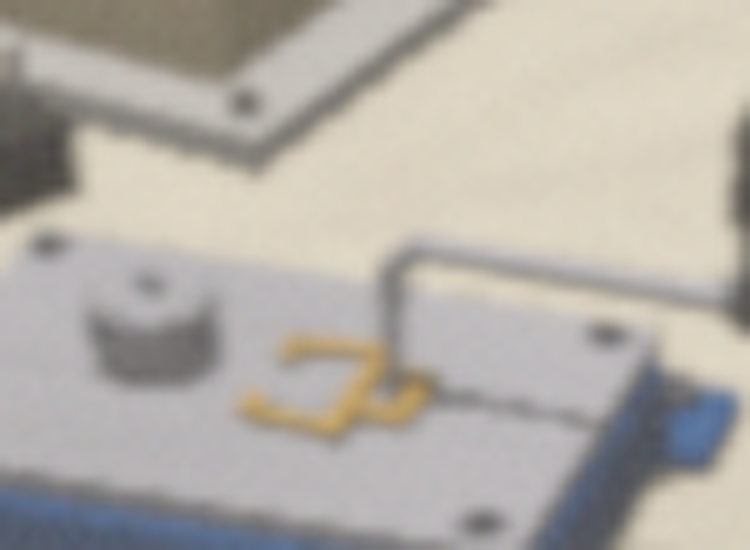

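```bash
python3 -m crank '[[[0,0,0],[-0.07,-0.014,0],-1],[[0,0,0],[-0.07,-0.014,0],-1],[[0,0,0],[-0.07,-0.014,0],-1],[[0,0,0],[-0.07,-0.014,0],-1],[[0,0,0],[-0.07,-0.014,0],-1],[[0,0,0],[-0.07,-0.014,0],-1],[[0,0,0],[-0.07,-0.014,0],-1],[[0,0,0],[-0.07,-0.014,0],-1],[[0,0,0],[-0.07,-0.014,0],-1],[[0,0,0],[-0.07,-0.014,0],-1],[[0,0,0],[-0.07,-0.014,0],-1],[[0,0,0],[-0.07,-0.014,0],-1]]'|grep force; python3 -m crank '[[[0,0,0],[-0.05,-0.01,0],-1],[[0,0,0],[-0.03,-0.006,0],-1],[[0,0,0],[0.04,0.008,0.05],-1],[[0,0,0],[0.06,0.012,0.1],-1],[[0,0,0],[0,0,0.3],-1],[[0,0,0],[0,0,0.5],-1],[[0,0,0],[0,0,1.0],-1],[[0,0,0],[0,0,1.0],-1],[[0,0,0],[0,0,1.0],-1]]'; python3 avg.py 2 32
```

```text
contact_force: [0.5, 0.7, -0.2]
clock: 24.72
tcp_pos: [0.4586, 0.0571, 0.0847]
eef_rot: [-3.141, 0.024, 0.191]
contact_force: [0.2, 0.2, -0.4]
gripper_width: 0.148
24.8167 F [ 1.04  0.44 -0.52] M [ 0.002 -0.025  0.038] P [0.46051 0.05719 0.08653] [3.1413 0.0193 0.191 ]
pull 1.1058391836004855
```

View pics/s32.png

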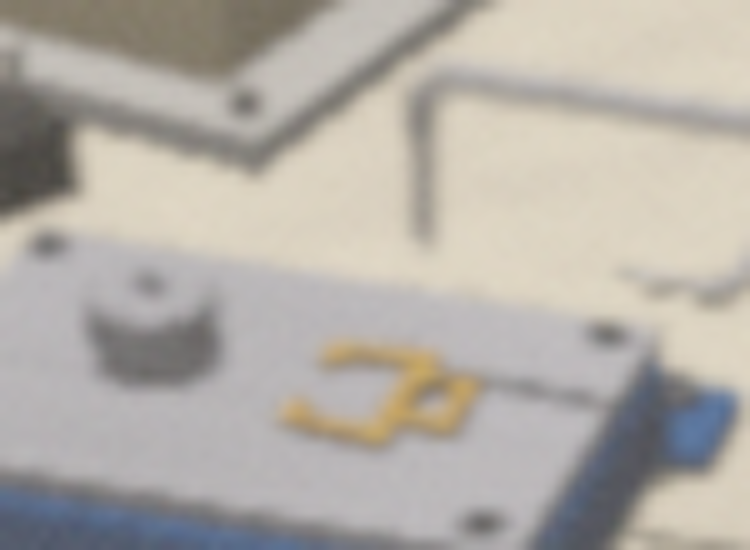

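The clip lies flat on the face, about 40 mm clear of the shaft, and the hook is free. I'll level the pick and carry it back over the stand.

```bash
python3 -m crank '[[[0.04,-0.2,0],[0,0,1],-1],[[0.04,-0.2,-0.7],[0.3,-1.2,0.3],-1],[[0.04,-0.2,-1.43],[0.62,-2.43,0],-1],[[0.04,-0.2,-1.43],[0.62,-2.43,0],-1],[[0,0,-1.43],[0.62,-2.43,0],-1],[[0,0,-1.43],[0.62,-2.43,0],-1],[[0,0,-1.43],[0.62,-2.43,0],-1],[[0,0,-1.43],[0.62,-2.43,0],-1],[[0,0,-1.43],[0.62,-2.43,0],-1],[[0,0,-1.43],[0.62,-2.43,0],-1],[[0,0,-1.43],[0.62,-2.43,0],-1],[[0,0,-1.43],[0.62,-2.43,0],-1]]'; python3 -m crank '[[[0,0,-1.43],[0.62,-2.43,0],-1],[[0,0,-0.7],[0.38,-1.2,0],-1],[[0,0,0],[0,0,0],-1],[[0,0,0],[0,0,0],-1],[[0,0,0],[0,0,0],-1]]'
python3 - <<'E'
from h import *
s=manip.read_camera("scene");t=manip.read_camera("top")
cv2.imwrite("pics/s33f.png",s);cv2.imwrite("pics/t33f.png",t)
g=lambda a:(255*(a/255.)**.6).astype(np.uint8)
crop(g(s),265,95,110,90,7,"pics/s33.png");crop(g(t),340,130,120,110,6,"pics/t33.png")
st=manip.state();print(st["contact_force"],st["tcp_pos"],st["eef_rot"])
E
```

```text
clock: 25.82
tcp_pos: [0.5233, -0.1991, 0.0966]
eef_rot: [-3.141, 0.01, -0.072]
contact_force: [0.4, 0.4, -1.4]
gripper_width: 0.148
clock: 26.23
tcp_pos: [0.5327, -0.233, 0.0961]
eef_rot: [-3.14, 0.011, -0.107]
contact_force: [0.3, 0.1, -0.3]
gripper_width: 0.151
[ 0.90506147 -0.13289854  0.38631381] [ 0.53289549 -0.23278266  0.09619726] [-3.1403205   0.01097774 -0.10653931]
```

View pics/s33.png

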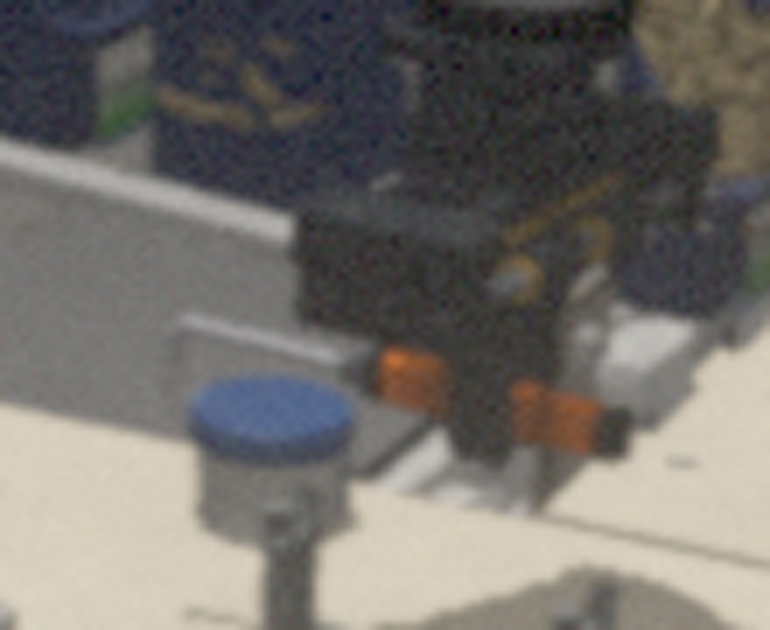

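View pics/t33.png

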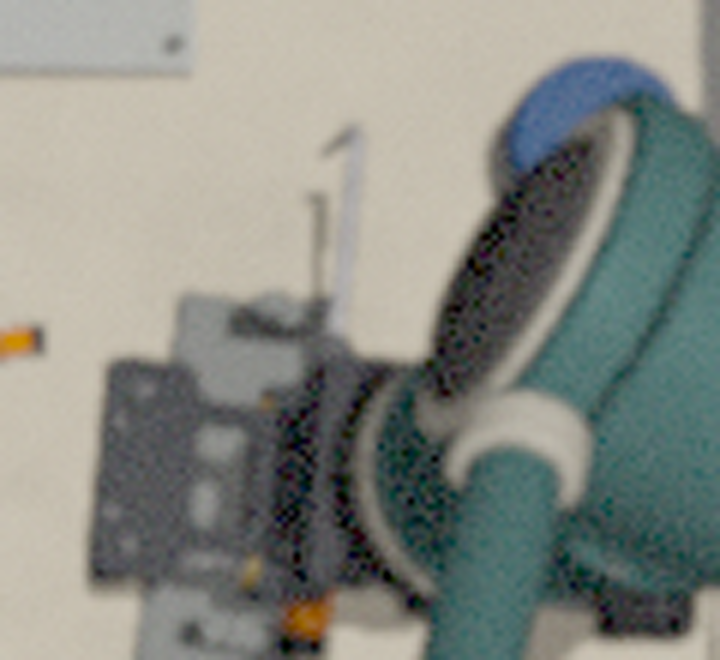

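The pick is level, with the same rod slope as after the lift. The top view shows it about 2 mm too far to +y, so I'll correct that and lower part way.

```bash
python3 -m crank '[[[0,0,0],[0.1,-0.2,0],-1],[[0,0,0],[0,0,-1],-1],[[0,0,0],[0,0,-1.5],-1],[[0,0,0],[0,0,-1],-1],[[0,0,0],[0,0,-0.5],-1],[[0,0,0],[0,0,-0.4],-1],[[0,0,0],[0,0,0],-1],[[0,0,0],[0,0,0],-1]]'
python3 - <<'E'
from h import *
s=manip.read_camera("scene");t=manip.read_camera("top")
g=lambda a:(255*(a/255.)**.6).astype(np.uint8)
crop(g(s),265,110,110,90,7,"pics/s34.png");crop(g(t),360,145,60,60,10,"pics/t34.png")
st=manip.state();print(st["contact_force"],st["tcp_pos"],st["eef_rot"])
E
```

```text
clock: 27.0
tcp_pos: [0.5344, -0.2363, 0.0523]
eef_rot: [-3.141, 0.01, -0.108]
contact_force: [0.0, 0.0, -0.4]
gripper_width: 0.149
[ 0.84665868 -0.32195249 -1.19070929] [ 0.5349473  -0.2365281   0.05298512] [-3.14131583  0.00905631 -0.10800022]
```

View pics/s34.png

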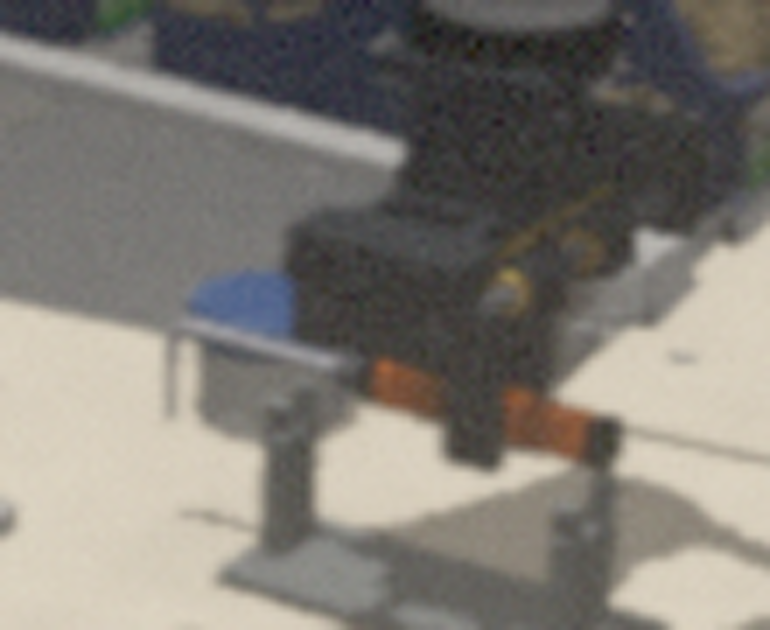

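View pics/t34.png

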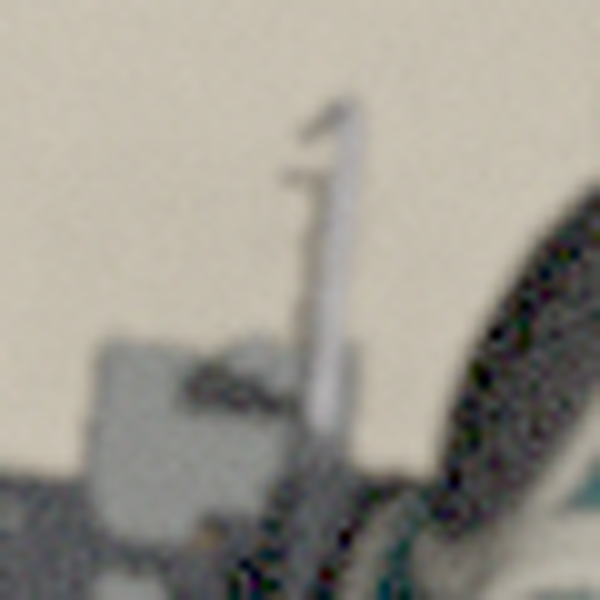

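Run:
```python
from h import *
print(unproj("top",(np.array([[348,105],[325,400],[337,250]])-4.5)/10+[360,145],.0875))
t=cv2.imread("pics/top0.png");g=lambda a:(255*(a/255.)**.6).astype(np.uint8)
crop(g(t),360,145,60,60,10,"pics/t0c.png")
```

```text
[[ 0.66949022 -0.24900441  0.0875    ]
 [ 0.60445304 -0.24343548  0.0875    ]
 [ 0.63744738 -0.2463261   0.0875    ]]
```

View pics/t0c.png

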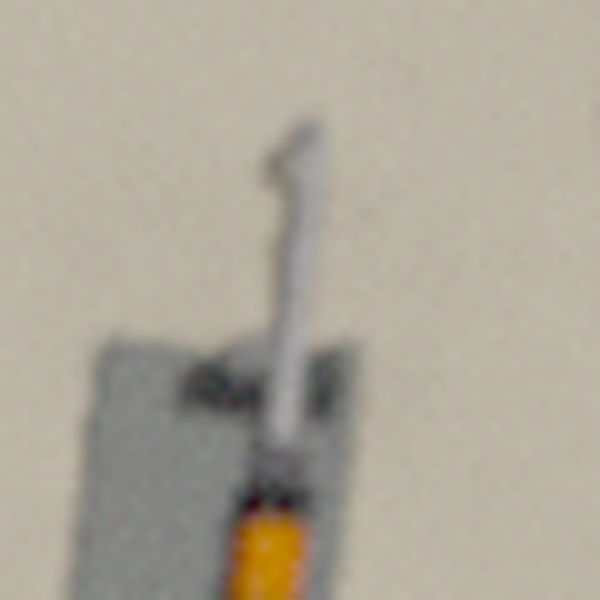

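Run:
```python
from h import *
print(unproj("top",(np.array([[311,127],[288,400],[300,250]])-4.5)/10+[360,145],.063))
```

```text
[[ 0.66999551 -0.24786795  0.063     ]
 [ 0.60810493 -0.24221913  0.063     ]
 [ 0.64204306 -0.24517286  0.063     ]]
```

Relative to its original resting line the rod is about 1.2 mm too far to -y. I'll correct that and lower it in.

```bash
python3 -m crank '[[[0,0,0],[0,0.12,0],-1],[[0,0,0],[0,0,-0.4],-1],[[0,0,0],[0,0,-0.5],-1],[[0,0,0],[0,0,-0.5],-1],[[0,0,0],[0,0,-0.3],-1],[[0,0,0],[0,0,-0.2],-1],[[0,0,0],[0,0,0],-1]]'; python3 st.py;python3 -m crank '[[[0,0,0],[0,0,-0.15],-1],[[0,0,0],[0,0,-0.15],-1],[[0,0,0],[0,0,0],-1]]'; python3 st.py
```

```text
clock: 27.68
tcp_pos: [0.5338, -0.2346, 0.0325]
eef_rot: [-3.14, 0.012, -0.108]
contact_force: [-0.1, 0.6, -1.3]
gripper_width: 0.147
[-0.09  0.63 -1.27] [0.175 0.054 0.002] [ 0.5338 -0.2346  0.0325]
clock: 27.93
tcp_pos: [0.5346, -0.2346, 0.0305]
eef_rot: [-3.14, 0.01, -0.108]
contact_force: [0.9, 2.9, 1.8]
gripper_width: 0.152
[0.88 2.89 1.78] [ 0.525  0.071 -0.232] [ 0.5346 -0.2346  0.0305]
```

```bash
python3 -m crank '[[[0,0,0],[0,0.05,-0.05],-1],[[0,0,0],[0,0.02,-0.05],-1],[[0,0,0],[0,0,0],-1]]'; python3 st.py
python3 - <<'E'
from h import *
s=manip.read_camera("scene");t=manip.read_camera("top")
g=lambda a:(255*(a/255.)**.6).astype(np.uint8)
crop(g(s),265,110,110,90,7,"pics/s35.png");crop(g(t),360,145,60,60,10,"pics/t35.png")
E
```

```text
clock: 28.18
tcp_pos: [0.5347, -0.2343, 0.0296]
eef_rot: [-3.141, 0.009, -0.108]
contact_force: [0.7, 2.6, 2.2]
gripper_width: 0.152
[0.67 2.55 2.2 ] [ 0.472  0.06  -0.123] [ 0.5347 -0.2343  0.0296]
```

View pics/s35.png

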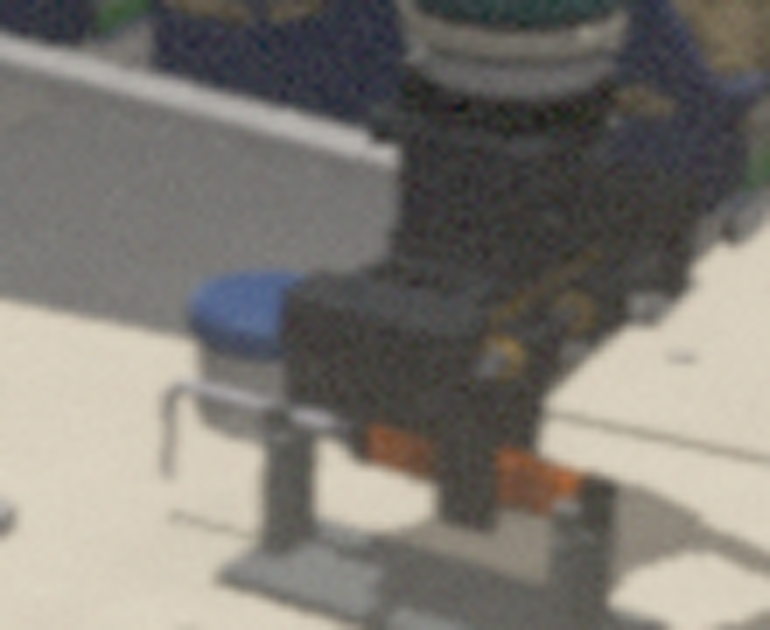

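View pics/t35.png

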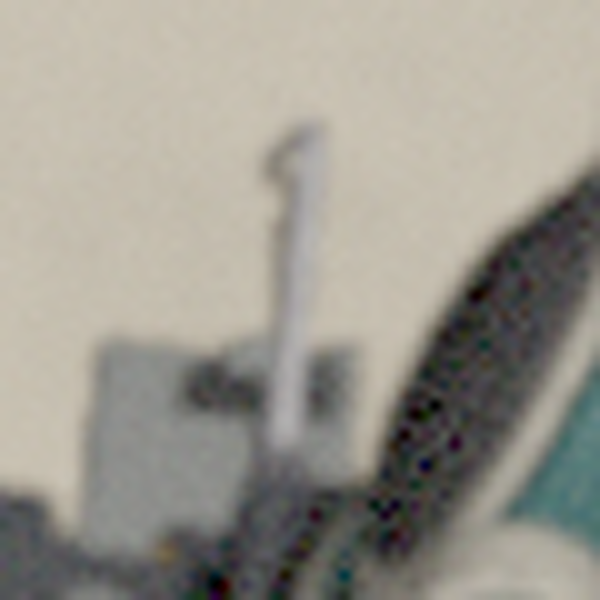

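The pick is seated in both forks, with its image position the same as at the start. Releasing gently.

```bash
python3 -m crank '[[[0,0,0],[0,0,0],-1],[[0,0,0],[0,0,0],-0.8],[[0,0,0],[0,0,0],-0.6],[[0,0,0],[0,0,0],-0.4],[[0,0,0],[0,0,0],-0.2],[[0,0,0],[0,0,0],0],[[0,0,0],[0,0,0],0],[[0,0,0],[0,0,0],0]]' 5; python3 -m crank '[[[0,0,0],[0,0,0.5],0],[[0,0,0],[0,0,1],0],[[0,0,0],[0,0,1.5],0],[[0,0,0],[0,0,2],0],[[0,0,0],[0,0,3],0],[[0,0,0],[0,0,3],0],[[0,0,0],[-2,-3,3],0],[[0,0,0],[-2,-3,0],0],[[0,0,0],[-2,-3,0],0],[[0,0,0],[-2,-3,0],0],[[0,0,0],[0,0,0],0],[[0,0,0],[0,0,0],0]]'
python3 - <<'E'
from h import *
s=manip.read_camera("scene");t=manip.read_camera("top")
cv2.imwrite("pics/s36.png",s);cv2.imwrite("pics/t36.png",t)
g=lambda a:(255*(a/255.)**.6).astype(np.uint8)
a=cv2.resize(g(s)[205:275,175:285],None,fx=4.5,fy=4.5);b=cv2.resize(g(s)[140:210,275:370],None,fx=4.5,fy=4.5)
cv2.imwrite("pics/a36.png",a);cv2.imwrite("pics/b36.png",b)
crop(g(t),190,125,220,125,3,"pics/t36c.png")
E
```

```text
clock: 28.95
tcp_pos: [0.5344, -0.2345, 0.0294]
eef_rot: [-3.141, 0.01, -0.108]
contact_force: [-0.0, 0.5, 0.6]
gripper_width: 0.497
clock: 29.95
tcp_pos: [0.4559, -0.3525, 0.1672]
eef_rot: [-3.142, 0.009, -0.112]
contact_force: [0.9, -0.9, -0.3]
gripper_width: 0.5
```

View pics/s36.png

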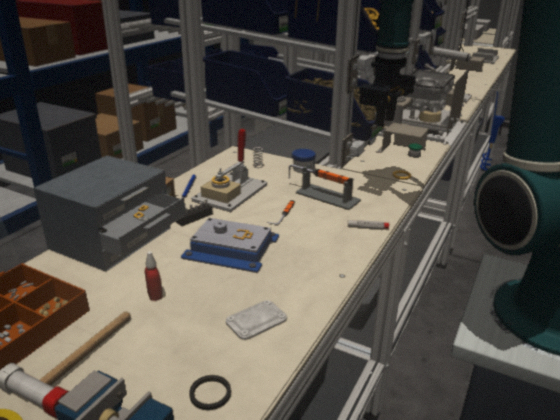

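View pics/t36c.png

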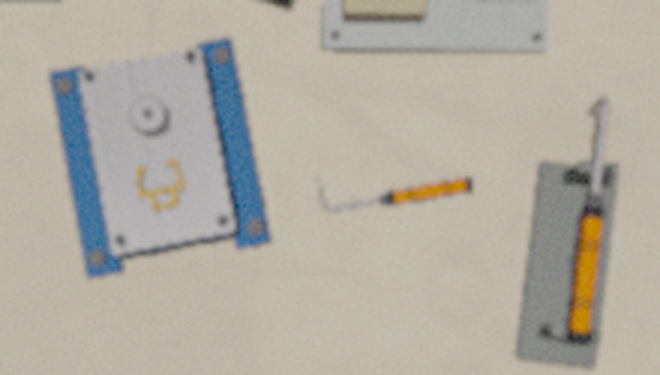

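View pics/b36.png

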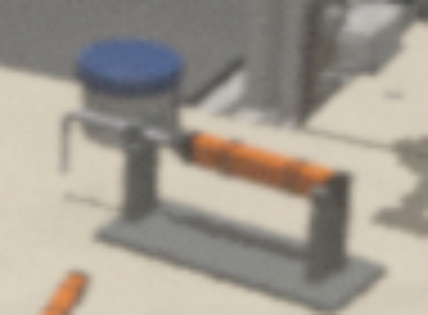

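View pics/a36.png

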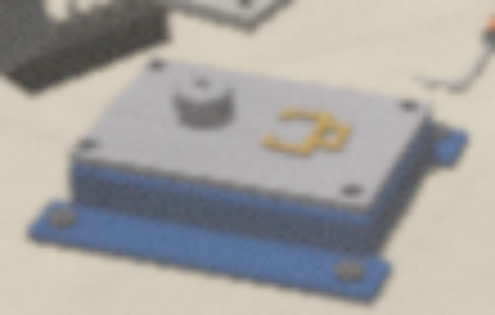

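Both views show the pick lying level in its stand, the clip flat in front of the bare shaft, and the other objects where they were. I'll check the distance once more and hand in.

Run:
```python
from h import *
e=unproj("top",(np.array([[163,193]])-1)/3+[190,125],.038)[0]
d=np.hypot(*(e[:2]-[.6552,.0936]));print("eye-shaft",d,"origin-shaft approx",d-.02025)
print(manip.state()["joint_velocities"].round(3),manip.state()["clock"])
print(manip.finish_job())
```

```text
eye-shaft 0.05771383225482704 origin-shaft approx 0.03746383225482704
[ 0.023  0.006  0.005  0.    -0.    -0.003] 30.05
the job is handed in; nothing more can be done
None
```

I pulled the clip off the shaft with the pick, left it lying flat on the machined face in front of the shaft, put the pick back in its stand, and handed the job in at about 30 s. No verdict is reported.

- **Feeling in and leaning:** I lowered the tip into the eye until it just touched the face, with about 1 N. I then held about 6.7 to 7 N for more than a second.
- **Pull:** I ramped the pull slowly at about 4 mm/s. The clip gave at about 11 to 13 N, and the highest force I read was about 14 N against the 22 N limit. I pitched the tool slightly so the hook did not tilt out of the eye. As the clip came free, the tip pressed on the face with about 3 N for a moment.
- **Last checks:**
  - The clip's origin is about 37 mm from the shaft axis by the top camera, or about 40 mm by arm travel. 32 mm is needed.
  - The pick lies level in both forks in the same place as at the start.
  - Nothing else appears to have moved, and the arm touches nothing.

**What went wrong or disagreed:**
- **First grasp:** it missed. The gripper sits about 25 mm higher than its reported position, so the closed fingers pressed on top of the handle with about 9 N. I measured the offset with both cameras and regrasped. The same offset correctly predicted the height at which the tip met the face.
- **Pick in the grip:** it slid about 2 mm along the handle during the pull.
- **Stand:** the pick brushed a fork prong with about 3 N sideways as I put it back.

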